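Set the jig stop and hold a shelf rail for screwing

TASK

Turn the jig's handwheel until the pointer on the stop carriage lines up with the setting clip on the scale. Then lay the longer of the two loose wooden rails lengthwise along the centre line of the jig's bed and press its end squarely against the sprung pad, with the pad about half-way in (about 10 N, never pushed to the end of its travel), and finish the program while still holding the rail pressed there, so that the baker can screw it. Leave the clip, the shorter rail and the other loose things where they are.

Things in the scene. Friction and masses are not known exactly. Their poses are not given: they have to be found in the camera images.
- jig: fixed jig: plywood plate 130 (x) x 420 (y) x 12 mm, y = -190 to +230 in its frame; origin on the table, on the centre line. Bed: free plate top (z = 12 mm) at negative y, with a dark centre line along y. Sprung pad on the stop carriage across the bed at about y = +25 mm, handwheel at y = +185. Rails are pressed towards the jig's +y, which is within 0.2 rad of world +y
- handwheel (a joint): angle of the handwheel, rad, 0 at the start, growing clockwise seen from above, up to 6.8. Every radian moves the stop carriage 8 mm towards the jig's -y (rack and pinion). It needs about 0.3 N m and stays where it is left
- handwheel_grip (a point): on the vertical axis of the handwheel at mid-height: a black knurled round wheel 56 mm in diameter and 30 mm tall, its top 92 mm above the table, on a grey housing 56 mm square (top 56 mm above the table). It can be grasped across its diameter at any yaw from above
- stop (a joint): travel of the stop carriage (grey block 62 x 34 mm, top 54 mm above the table) towards the jig's -y, m; 0 at the start; = 0.008 x handwheel angle. Driven by the handwheel only
- pointer (a point): tip of the thin steel pointer on the robot's side of the stop carriage, over the scale strip, 24 mm above the table
- clip_mark (a point): mark of the setting clip (small dark steel clip with a brass thumb screw) on the robot-side edge of the scale, 24 mm above the table. The stop is set when pointer and clip mark have the same y in the jig's frame; the clip is 24 to 44 mm on the jig's -y side of the pointer's start. It slides if pushed; leave it
- pad (a joint): how far the sprung pad is pressed in, m: 0 free, 0.024 at the end of its travel; spring 800 N/m without preload, so half-way (0.012) is 9.6 N
- pad_face (a point): centre of the pad's cork face, which looks to the jig's -y and moves with carriage and pad; pad 56 mm wide, 16 to 56 mm above the table, reaching from the carriage over the bed
- rail: the longer loose wooden rail, 40 (x) x 110 (y) x 45 mm (z), about 0.16 kg, lying on the table to the right of the jig; origin at the centre of its underside; the ends to press are at y = +-55 mm. Its place may be swapped with the shorter one's
- spare_rail: the shorter loose wooden rail, 40 (x) x 70 (y) x 45 mm; not needed, leave it
- tape: roll of tape lying on the table, 98 mm across, 25 mm tall; leave it
- pen: marker pen lying behind the jig, 135 mm long, 17 mm thick; leave it
- packet: flat kraft paper packet, 62 x 100 x 14 mm, left of the jig; leave it

How it is judged:
By the outcome, as a careful person would: the job done as asked, in the order asked, and still so for the second after the job is handed in, while the arm keeps its last pose, push and grip.
It also fails if it takes over 72 s, if anything falls off the work surface, if the arm or the gripper's body presses on something with over 40 N, if the wrist force passes 120 N, or if a joint passes its speed limit or range.

ROBOT

A 6-joint arm with a two-finger parallel gripper is mounted at the origin on a cart in front of the work surface, level with it; the furniture and walls round the work are solid. World frame = base frame: x ahead of the robot, y to its left, z up, the work surface at z = 0. Lengths are in m, angles in rad, forces in N, time in s.
With the tool pointing down it reaches from about 0.3 to 0.775 m from the base axis. Payload 14.6 kg.
Tool frame: the origin (TCP) lies midway between the tips of the shut fingers; the grasp point (between the pads) lies 19 mm behind it (grasp_offset is the distance from the TCP to the grasp point, in m); z points along the fingers, y is the line along which they close (so a half turn about z gives the same grasp; the last joint's range is limited). The gripper opens to 94 mm and grips with 3 to 60 N. Pads are 16 mm wide; open, the fingers measure 119 mm over their backs; the gripper's body (75 mm by 177 mm) begins 78 mm behind the grasp point.
Start: joints at [1.185, 0.3, 1.521, -0, 1.321, -0.067], TCP at [0.172, 0.522, 0.205] pointing down, gripper open.
Joint ranges: [-3.03, 3.03], [-0.79, 2.21], [0.23, 2.52], [-1.04, 4.18], [0, 3.07], [-2.55, 2.55]. Speed limits (rad/s): [2.22, 2.22, 2.57, 3.14, 3.14, 3.14].

INTERFACE

Orientations are given as [roll, pitch, yaw] about the fixed x, y, z axes, in that order (R = Rz(yaw) Ry(pitch) Rx(roll)).
In Python, from station import * gives the robot as it stands. The module is installed in compiled form; this text tells all that it offers.
- The arm moves only by the tool send_rows, never from a script. Its argument "rows" is a list of rows, each an object of numbers: "dx", "dy", "dz": the shift along the tool's x, y, z in mm; "roll": the turn about the tool's z in degrees; "jaw": the closure, from -1 (fully open) to 1 (shut). In form: [{"dx": .., "dy": .., "dz": .., "roll": .., "jaw": ..}, ...]. A call has 1 to 12 rows; each row shifts and turns the commanded pose from where the row before left it, along the tool's axes as they then stand; what a row does not reach is not made up. A row lasts 1/12 s, in which the tool goes at most 41.7 mm and 7.16 degrees, less where a joint would pass 70% of its speed; a pose out of reach is approached as far as the arm can. A call is refused whole if a number of a shift passes 41.7 or a number of a turn 7.16, either way. A call with a gripper value outside its range is refused whole. The fingers move at their own pace and stop on an object; "force" is the grip in N (left out, the last holds). Time passes only in rows, so rows that do not move let the fingers close. It gives the time, the measured TCP pose, the force, the opening and the grip force at its end, in the units of the state.
- get_obs(): the state, without advancing time (a new reading comes with each control period).
- camera(name): name is "scene" or "top" or "wrist"; returns a dict with "frame" (400x640x3 uint8, red, green, blue), "z_map" (400x640 float32, m along the optical axis (not along the pixel's ray), 0 where there is no reading), "camera_matrix" (3x3 intrinsics, pixels), "rvec" (rotation vector, rad) and "tvec" (3), from world to camera coordinates, as OpenCV has them. Camera axes: x right, y down, z forward; pixel columns grow to the right and rows downward; lengths in m; the calibration is good to about 2 mm. A picture is of the moment at which its call begins.
- hand_in(): hands the job in; it is judged then, once.
The state is a dict: "time_s": time; "qpos": joint angles; "joint_vel": joint speeds; "tau": joint torques, N m; "ee_pos": TCP position; "eef_rot": TCP orientation; "force": force on the tool from outside, world axes, zero at the start; "moment": the same for the moment, N m; "grip_width": finger opening in m; "grip_force": force on a finger pad.
Only numpy, scipy, OpenCV 4.12 (cv2) and the standard library are available. Lean on these libraries where they do the work, as an engineer would, in place of code of your own. Each camera call takes 0.05 s, during which the arm holds its last target. There are 200 camera calls.

## Working session

There is one attempt and no reset: what is moved stays moved. The work goes in short steps, Python scripts to look and compute and a tool call to move; the robot and the scene stay as the last step left them, time stands still between calls to the robot, and variables do not carry over. Pictures are saved under pics/ and viewed, at most 10 in all, crops included, and the job is handed in when it is done.

Besides the shell and the picture viewer there is one more tool, called as a command line: name --argument value ..., lists and objects as JSON in quotes. send_rows: Moves the arm, as the interface text tells. Its arguments: {"type":"object","properties":{"rows":{"type":"array"},"force":{"type":"number"}},"required":["rows"]}

```bash
mkdir -p pics; cat > h.py <<'E'
from station import *
import numpy as np, cv2
def cam(n):
    c=camera(n); c['R']=cv2.Rodrigues(np.array(c['rvec'],float))[0]; c['t']=np.array(c['tvec'],float).reshape(3); c['K']=np.array(c['camera_matrix'],float); return c
def save(c,f): cv2.imwrite('pics/'+f,c['frame'][:,:,::-1]); np.savez('pics/'+f+'.npz',**c)
def load(f): return dict(np.load('pics/'+f+'.npz'))
def ray(c,u,v,z):
    d=c['R'].T@np.linalg.solve(c['K'],[u,v,1.]); o=-c['R'].T@c['t']; return o+d*(z-o[2])/d[2]
def proj(c,p): 
    q=c['K']@(c['R']@np.array(p,float)+c['t']); return q[:2]/q[2]
def cloud(c):
    z=c['z_map']; v,u=np.mgrid[:400,:640]; P=np.linalg.inv(c['K'])@np.stack([u.ravel()*1.,v.ravel(),np.ones(u.size)])*z.ravel()
    return ((c['R'].T@(P-c['t'][:,None])).T).reshape(400,640,3)
E
python3 - <<'E'
from h import *
for n in ['top','scene']:
    c=cam(n); save(c,n+'1.png'); print(n,-c['R'].T@c['t'],c['K'][0,0])
print(get_obs())
E
```

```text
top [0.40788594 0.04462443 1.20807896] 363.6486806219563
scene [ 0.03399976 -0.79858158  0.75713578] 404.4466393589161
{'time_s': 0.1, 'qpos': array([ 1.18539174e+00,  3.00383378e-01,  1.52149019e+00,  1.39128240e-05,
        1.32069132e+00, -6.66012950e-02]), 'joint_vel': array([-1.01169942e-04, -1.63376896e-03, -1.63408421e-03,  4.65932221e-06,
       -5.63032155e-06, -6.12647075e-04]), 'tau': array([ 9.04480257e-04, -5.32647157e+01, -3.53282189e+01,  7.08872708e-02,
        2.35205685e-02, -9.26829762e-05]), 'ee_pos': array([0.17230346, 0.52208097, 0.2049729 ]), 'eef_rot': array([-3.14062347e+00, -7.81508708e-05,  2.82278587e+00]), 'force': array([-0.53431218,  0.79002742,  0.34999632]), 'moment': array([-0.03387781,  0.02769734, -0.01282128]), 'grip_force': 0.0, 'grip_width': 0.0940847952835688}
```

View pics/top1.png

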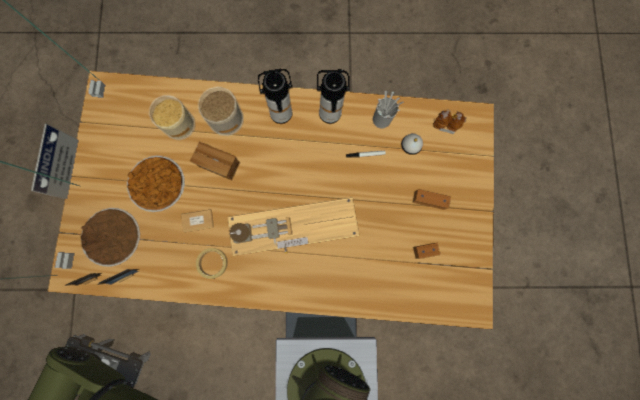

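View pics/scene1.png

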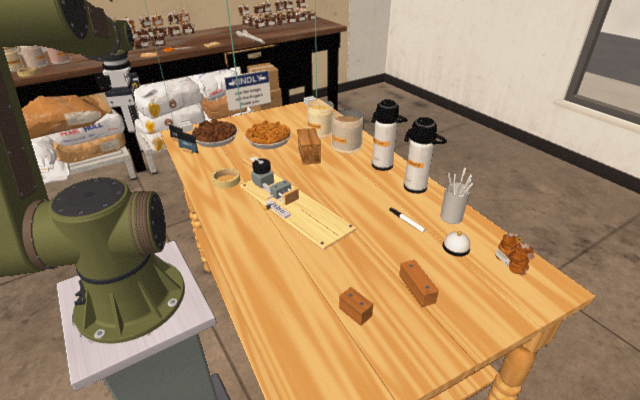

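The top picture shows the jig with the handwheel at about (240,232), the pad at about (289,226) and the scale at (293,242). The long rail is at (432,199) and the short one at (427,250).

```bash
python3 - <<'E'
from h import *
c=load('top1.png'); f=c['frame']; hsv=cv2.cvtColor(f,cv2.COLOR_RGB2HSV); P=cloud(c)
im=cv2.resize(f[190:262,222:362],None,fx=5.6,fy=5.6,interpolation=cv2.INTER_CUBIC); cv2.imwrite('pics/crop.png',im[:,:,::-1])
# rail by height in region
for n,(u0,u1,v0,v1) in dict(rail=(405,465,180,220),spare=(405,450,235,265)).items():
    m=(P[v0:v1,u0:u1,2]>0.035)&(P[v0:v1,u0:u1,2]<.06); v,u=np.nonzero(m)
    q=np.array([ray(c,a+u0,b+v0,.045)[:2] for a,b in zip(u,v)],np.float32); print(n,cv2.minAreaRect(q),q.mean(0))
m=(P[215:255,222:262,2]>.082)&(P[215:255,222:262,2]<.1); v,u=np.nonzero(m); q=np.array([ray(c,a+222,b+215,.092)[:2] for a,b in zip(u,v)],np.float32)
print('wheel',cv2.minEnclosingCircle(q),q.mean(0),len(q))
# plate: z ~ 12mm
m=(P[...,2]>.007)&(P[...,2]<.018); m[:190]=0;m[262:]=0;m[:,:222]=0;m[:,362:]=0
v,u=np.nonzero(cv2.morphologyEx(m.astype(np.uint8),cv2.MORPH_OPEN,np.ones((3,3)))); q=np.array([ray(c,a,b,.012)[:2] for a,b in zip(u,v)],np.float32); print('plate',cv2.minAreaRect(q),len(q))
E
```

```text
rail ((0.5937132835388184, -0.3501044511795044), (0.11110614985227585, 0.04111946374177933), 77.07011413574219) [ 0.5937089  -0.35024163]
spare ((0.42609626054763794, -0.32541733980178833), (0.03979559615254402, 0.07185928523540497), 10.871225357055664) [ 0.42623866 -0.32562375]
wheel ((0.48263368010520935, 0.26620301604270935), 0.029263652861118317) [0.48295027 0.2662183 ] 278
plate ((0.508468747138977, 0.1044546514749527), (0.12907031178474426, 0.41789981722831726), 8.91484260559082) 3114
```

View pics/crop.png

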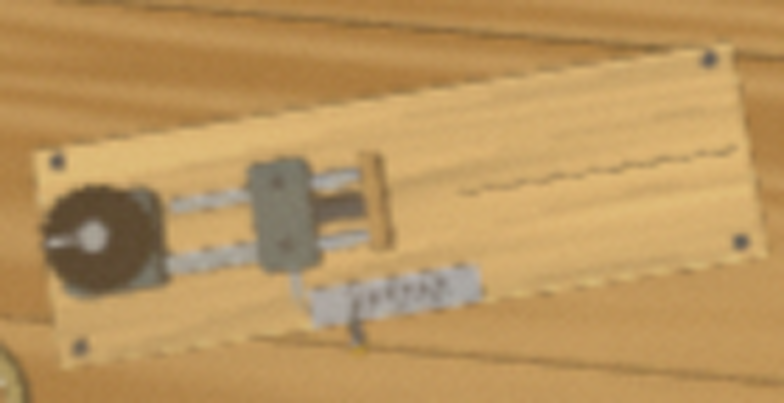

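send_rows --rows '[{"dx": -31.2, "dy": -12.1}, {"dx": -31.2, "dy": -12.1}, {"dx": -31.2, "dy": -12.1}, {"dx": -31.2, "dy": -12.1}, {"dx": -31.2, "dy": -12.1}, {"dx": -31.2, "dy": -12.1}, {"dx": -31.2, "dy": -12.1}, {"dx": -31.2, "dy": -12.1}, {"dx": -31.2, "dy": -12.1}, {"dx": -31.2, "dy": -12.1}, {"dx": -31.2, "dy": -12.1}, {"dx": -31.2, "dy": -12.1}]'

```text
invalid input at $.rows[0]: expected keys dx, dy, dz, roll, jaw
```

```bash
cat >> h.py <<'E'
def delta(p=None,yaw=None):
    o=get_obs(); R=cv2.Rodrigues(np.zeros(3))[0]
    from scipy.spatial.transform import Rotation as S
    R=S.from_euler('xyz',o['eef_rot']).as_matrix()
    print('t',round(o['time_s'],2),'pos',o['ee_pos'].round(4),'rot',o['eef_rot'].round(4),'q6',o['qpos'][5].round(3),'F',o['force'].round(1),'M',o['moment'].round(2),'w',round(o['grip_width'],4),'gf',round(o['grip_force'],1))
    if p is not None: print('tool mm',(R.T@(np.array(p)-o['ee_pos'])*1000).round(1))
    if yaw is not None: print('roll deg',np.degrees((o['eef_rot'][2]-yaw+np.pi)%(2*np.pi)-np.pi).round(2))
E
python3 - <<'E'
from h import *
delta([.4827,.2667,.205],4.27)
c=cam('wrist'); save(c,'w1.png')
print(proj(c,[.4827,.2667,.092]), -c['R'].T@c['t'])
E
```

```text
t 0.1 pos [0.1723 0.5221 0.205 ] rot [-3.1406e+00 -1.0000e-04  2.8228e+00] q6 -0.067 F [-0.5  0.8  0.3] M [-0.03  0.03 -0.01] w 0.0941 gf 0.0
tool mm [-3.748e+02 -1.452e+02  1.000e-01]
roll deg -82.92
[220.8308832  451.43403997] [0.09986766 0.54657201 0.38357368]
```

View pics/w1.png

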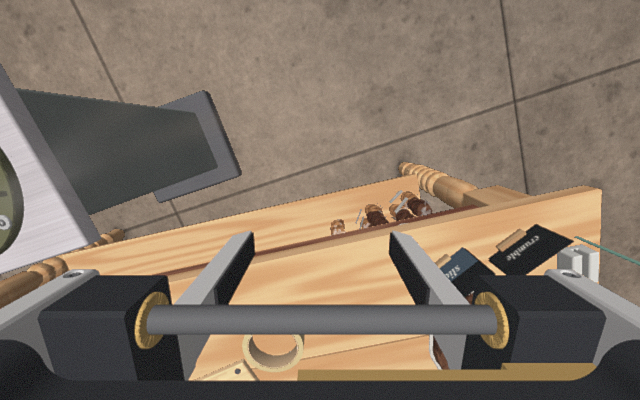

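The wrist view shows the gripper at the bottom and looks towards the tool's +x side, so it will show the pointer from above the wheel.

send_rows --rows '[{"dx": -31.2, "dy": -12.1, "dz": 0, "roll": 0, "jaw": -1}, {"dx": -31.2, "dy": -12.1, "dz": 0, "roll": 0, "jaw": -1}, {"dx": -31.2, "dy": -12.1, "dz": 0, "roll": 0, "jaw": -1}, {"dx": -31.2, "dy": -12.1, "dz": 0, "roll": 0, "jaw": -1}, {"dx": -31.2, "dy": -12.1, "dz": 0, "roll": 0, "jaw": -1}, {"dx": -31.2, "dy": -12.1, "dz": 0, "roll": 0, "jaw": -1}, {"dx": -31.2, "dy": -12.1, "dz": 0, "roll": 0, "jaw": -1}, {"dx": -31.2, "dy": -12.1, "dz": 0, "roll": 0, "jaw": -1}, {"dx": -31.2, "dy": -12.1, "dz": 0, "roll": 0, "jaw": -1}, {"dx": -31.2, "dy": -12.1, "dz": 0, "roll": 0, "jaw": -1}, {"dx": -31.2, "dy": -12.1, "dz": 0, "roll": 0, "jaw": -1}, {"dx": -31.2, "dy": -12.1, "dz": 0, "roll": 0, "jaw": -1}]'

```text
time_s: 1.15
ee_pos: [0.4834, 0.2657, 0.2053]
eef_rot: [-3.141, -0.0, 2.823]
force: [0.1, 1.1, 0.5]
grip_width: 0.0939
grip_force: 0.0
```

send_rows --rows '[{"dx": 0, "dy": 0, "dz": 0, "roll": -7, "jaw": -1}, {"dx": 0, "dy": 0, "dz": 0, "roll": -7, "jaw": -1}, {"dx": 0, "dy": 0, "dz": 0, "roll": -7, "jaw": -1}, {"dx": 0, "dy": 0, "dz": 0, "roll": -7, "jaw": -1}, {"dx": 0, "dy": 0, "dz": 0, "roll": -7, "jaw": -1}, {"dx": 0, "dy": 0, "dz": 0, "roll": -7, "jaw": -1}, {"dx": 0, "dy": 0, "dz": 0, "roll": -7, "jaw": -1}, {"dx": 0, "dy": 0, "dz": 0, "roll": -7, "jaw": -1}, {"dx": 0, "dy": 0, "dz": 0, "roll": -7, "jaw": -1}, {"dx": 0, "dy": 0, "dz": 0, "roll": -7, "jaw": -1}, {"dx": 0, "dy": 0, "dz": 0, "roll": -7, "jaw": -1}, {"dx": 0, "dy": 0, "dz": 0, "roll": -6, "jaw": -1}]'

```text
time_s: 2.15
ee_pos: [0.4823, 0.267, 0.2052]
eef_rot: [3.141, -0.0, -2.005]
force: [0.3, -0.7, 0.7]
grip_width: 0.0938
grip_force: 0.0
```

```bash
python3 - <<'E'
from h import *
delta([.4827,.2667,.205],4.27)
c=cam('wrist'); save(c,'w2.png')
print(proj(c,[.4827,.2667,.092]), -c['R'].T@c['t'])
E
```

```text
t 2.15 pos [0.4823 0.267  0.2052] rot [ 3.1413e+00 -4.0000e-04 -2.0054e+00] q6 -2.268 F [ 0.3 -0.7  0.7] M [ 0.03  0.09 -0.04] w 0.0938 gf 0.0
tool mm [ 0.1 -0.5  0.2]
roll deg 0.45
[321.53741181 201.25360835] [0.4505513  0.1974727  0.38384173]
```

View pics/w2.png

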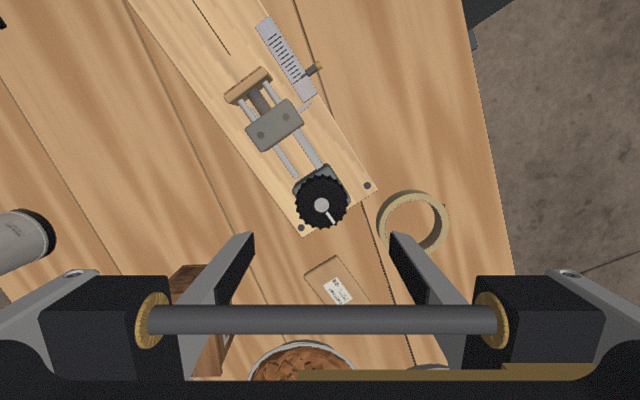

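The wheel is at (321,201) as predicted, the pointer tip is near (312,100) and the clip near (310,70). I'll zoom in to measure them.

```bash
python3 - <<'E'
from h import *
c=load('w2.png'); im=cv2.resize(c['frame'][10:115,240:340],None,fx=5.7,fy=5.7,interpolation=cv2.INTER_CUBIC); cv2.imwrite('pics/crop2.png',im[:,:,::-1])
E
```

```text
(no output)
```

View pics/crop2.png

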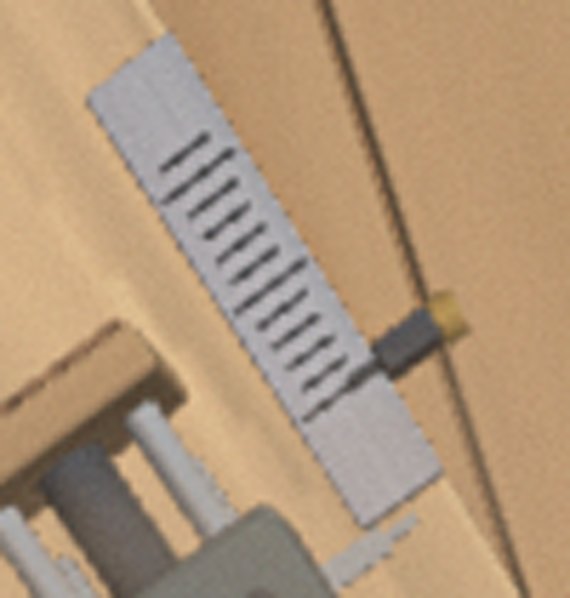

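```bash
cat >> h.py <<'E'
TH=0.1556; YJ=np.array([-np.sin(TH),np.cos(TH)]); XJ=np.array([np.cos(TH),np.sin(TH)]); O=np.array([.4827,.2667])-.185*YJ
def jig(p): d=np.array(p[:2])-O; return np.array([XJ@d,YJ@d])
def W(x,y): return O+x*XJ+y*YJ
E
python3 - <<'E'
from h import *
c=load('w2.png')
for n,(a,b) in dict(ptip=(412,522),pbase=(342,573),ctip=(348,384),cbody=(383,364),cbody2=(432,320)).items():
    p=ray(c,240+a/5.7-.4,10+b/5.7-.4,.024); print(n,jig(p)*1000)
print(O)
E
```

```text
ptip [-50.66568114  88.08870952]
pbase [-32.23319621  88.22923149]
ctip [-54.87116895  58.10354796]
cbody [-63.16667665  59.02253784]
cbody2 [-76.40036135  57.7839687 ]
[0.51136998 0.08393504]
```

send_rows --rows '[{"dx": 0, "dy": -0.5, "dz": 20, "roll": 0, "jaw": -1}, {"dx": 0, "dy": 0, "dz": 30, "roll": 0, "jaw": -1}, {"dx": 0, "dy": 0, "dz": 30, "roll": 0, "jaw": -1}, {"dx": 0, "dy": 0, "dz": 30, "roll": 0, "jaw": -1}, {"dx": 0, "dy": 0, "dz": 20, "roll": 0, "jaw": -1}, {"dx": 0, "dy": 0, "dz": 13, "roll": 0, "jaw": -1}, {"dx": 0, "dy": 0, "dz": 0, "roll": 0, "jaw": -1}]'

```text
time_s: 2.78
ee_pos: [0.4814, 0.2661, 0.0595]
eef_rot: [3.138, -0.004, -2.014]
force: [0.4, -0.6, -0.6]
grip_width: 0.0939
grip_force: 0.0
```

send_rows --rows '[{"dx": 0, "dy": 0, "dz": 0, "roll": 0, "jaw": 1}, {"dx": 0, "dy": 0, "dz": 0, "roll": 0, "jaw": 1}, {"dx": 0, "dy": 0, "dz": 0, "roll": 0, "jaw": 1}, {"dx": 0, "dy": 0, "dz": 0, "roll": 0, "jaw": 1}, {"dx": 0, "dy": 0, "dz": 0, "roll": 0, "jaw": 1}, {"dx": 0, "dy": 0, "dz": 0, "roll": 0, "jaw": 1}, {"dx": 0, "dy": 0, "dz": 0, "roll": 0, "jaw": 1}, {"dx": 0, "dy": 0, "dz": 0, "roll": 0, "jaw": 1}, {"dx": 0, "dy": 0, "dz": 0, "roll": 0, "jaw": 1}]' --force 35

```text
time_s: 3.53
ee_pos: [0.4827, 0.2671, 0.0628]
eef_rot: [3.141, 0.0, -2.012]
force: [-4.9, 1.6, 6.6]
grip_width: 0.0557
grip_force: 35.0
```

```bash
python3 -c "
from h import *
delta([.4827,.2667,.062])"
```

```text
t 3.53 pos [0.4827 0.2671 0.0628] rot [ 3.1412e+00  2.0000e-04 -2.0118e+00] q6 -2.262 F [-4.9  1.6  6.6] M [ 0.3   0.96 -0.06] w 0.0557 gf 35.0
tool mm [ 0.3 -0.2  0.8]
```

send_rows --rows '[{"dx": 0, "dy": 0, "dz": 0, "roll": 3, "jaw": 1}, {"dx": 0, "dy": 0, "dz": 0, "roll": 6, "jaw": 1}, {"dx": 0, "dy": 0, "dz": 0, "roll": 6, "jaw": 1}, {"dx": 0, "dy": 0, "dz": 0, "roll": 6, "jaw": 1}, {"dx": 0, "dy": 0, "dz": 0, "roll": 6, "jaw": 1}, {"dx": 0, "dy": 0, "dz": 0, "roll": 6, "jaw": 1}, {"dx": 0, "dy": 0, "dz": 0, "roll": 6, "jaw": 1}, {"dx": 0, "dy": 0, "dz": 0, "roll": 6, "jaw": 1}, {"dx": 0, "dy": 0, "dz": 0, "roll": 6, "jaw": 1}, {"dx": 0, "dy": 0, "dz": 0, "roll": 6, "jaw": 1}, {"dx": 0, "dy": 0, "dz": 0, "roll": 3, "jaw": 1}, {"dx": 0, "dy": 0, "dz": 0, "roll": 0, "jaw": 1}]'

```text
time_s: 4.53
ee_pos: [0.4813, 0.2691, 0.0628]
eef_rot: [3.138, -0.002, -3.062]
force: [-15.4, 16.8, 7.2]
grip_width: 0.0556
grip_force: 35.0
```

```bash
python3 -c "
from h import *
delta([.4827,.2671,.0628])
c=cam('top'); save(c,'t2.png')
c=cam('scene'); save(c,'s2.png')
"
```

```text
t 4.53 pos [0.4813 0.2691 0.0628] rot [ 3.1382e+00 -2.0000e-03 -3.0619e+00] q6 -1.211 F [-15.4  16.8   7.2] M [ 2.97  2.63 -0.25] w 0.0556 gf 35.0
tool mm [-1.2 -2.1  0. ]
```

send_rows --rows '[{"dx": 0, "dy": 0, "dz": 0, "roll": 0, "jaw": 0}, {"dx": 0, "dy": 0, "dz": 0, "roll": 0, "jaw": 0}, {"dx": 0, "dy": 0, "dz": 0, "roll": 0, "jaw": 0}, {"dx": 0, "dy": 0, "dz": 0, "roll": 0, "jaw": 0}]'

```text
time_s: 4.97
ee_pos: [0.4813, 0.2691, 0.0628]
eef_rot: [3.138, -0.002, -3.059]
force: [-14.0, 17.4, 7.6]
grip_width: 0.0557
grip_force: 35.0
```

```bash
python3 -c "
from h import *
delta([.4837,.2693,.0628])
c=load('t2.png');im=cv2.resize(c['frame'][190:262,222:362],None,fx=5.6,fy=5.6,interpolation=cv2.INTER_CUBIC); cv2.imwrite('pics/crop3.png',im[:,:,::-1])
"
```

```text
t 4.97 pos [0.4813 0.2691 0.0628] rot [ 3.1382e+00 -2.1000e-03 -3.0586e+00] q6 -1.215 F [-14.   17.4   7.6] M [ 3.04  2.69 -0.25] w 0.0557 gf 35.0
tool mm [-2.4 -0.   0. ]
```

send_rows --rows '[{"dx": 0, "dy": 0, "dz": 0, "roll": 0, "jaw": -0.6}, {"dx": 0, "dy": 0, "dz": 0, "roll": 0, "jaw": -0.6}, {"dx": 0, "dy": 0, "dz": 0, "roll": 0, "jaw": -0.6}, {"dx": 0, "dy": 0, "dz": 0, "roll": 0, "jaw": -0.6}]'

```text
time_s: 5.3
ee_pos: [0.483, 0.2666, 0.0624]
eef_rot: [-3.141, 0.0, -3.059]
force: [-0.2, -0.1, 0.9]
grip_width: 0.0745
grip_force: 0.0
```

```bash
python3 -c "
from h import *
delta([.4837,.2693,.0628])
"
```

```text
t 5.3 pos [0.483  0.2666 0.0624] rot [-3.1414e+00  1.0000e-04 -3.0592e+00] q6 -1.215 F [-0.2 -0.1  0.9] M [ 0.01 -0.02 -0.07] w 0.0745 gf 0.0
tool mm [-0.9  2.6 -0.4]
```

send_rows --rows '[{"dx": -0.9, "dy": 2.6, "dz": 0, "roll": 0, "jaw": -0.6}, {"dx": 0, "dy": 0, "dz": 0, "roll": 0, "jaw": 1}, {"dx": 0, "dy": 0, "dz": 0, "roll": 0, "jaw": 1}, {"dx": 0, "dy": 0, "dz": 0, "roll": 0, "jaw": 1}, {"dx": 0, "dy": 0, "dz": 0, "roll": 0, "jaw": 1}, {"dx": 0, "dy": 0, "dz": 0, "roll": 0, "jaw": 1}, {"dx": 0, "dy": 0, "dz": 0, "roll": 3, "jaw": 1}, {"dx": 0, "dy": 0, "dz": 0, "roll": 6, "jaw": 1}, {"dx": 0, "dy": 0, "dz": 0, "roll": 6, "jaw": 1}, {"dx": 0, "dy": 0, "dz": 0, "roll": 6, "jaw": 1}, {"dx": 0, "dy": 0, "dz": 0, "roll": 6, "jaw": 1}, {"dx": 0, "dy": 0, "dz": 0, "roll": 3, "jaw": 1}]'

```text
time_s: 6.3
ee_pos: [0.4836, 0.2695, 0.0624]
eef_rot: [3.141, 0.0, 2.695]
force: [1.5, 1.0, -0.9]
grip_width: 0.0557
grip_force: 35.0
```

```bash
python3 -c "
from h import *
delta([.4837,.2693,.0628])
"
```

```text
t 6.3 pos [0.4836 0.2695 0.0624] rot [3.1415e+00 2.0000e-04 2.6950e+00] q6 -0.682 F [ 1.5  1.  -0.9] M [ 0.16 -0.12  0.32] w 0.0557 gf 35.0
tool mm [-0.2 -0.2 -0.4]
```

send_rows --rows '[{"dx": 0, "dy": 0, "dz": 0, "roll": 6, "jaw": 1}, {"dx": 0, "dy": 0, "dz": 0, "roll": 6, "jaw": 1}, {"dx": 0, "dy": 0, "dz": 0, "roll": 6, "jaw": 1}, {"dx": 0, "dy": 0, "dz": 0, "roll": 6, "jaw": 1}, {"dx": 0, "dy": 0, "dz": 0, "roll": 6, "jaw": 1}, {"dx": 0, "dy": 0, "dz": 0, "roll": 6, "jaw": 1}, {"dx": 0, "dy": 0, "dz": 0, "roll": 6, "jaw": 1}, {"dx": 0, "dy": 0, "dz": 0, "roll": 6, "jaw": 1}, {"dx": 0, "dy": 0, "dz": 0, "roll": 6, "jaw": 1}, {"dx": 0, "dy": 0, "dz": 0, "roll": 6, "jaw": 1}, {"dx": 0, "dy": 0, "dz": 0, "roll": 6, "jaw": 1}, {"dx": 0, "dy": 0, "dz": 0, "roll": 6, "jaw": 1}]'

```text
time_s: 7.3
ee_pos: [0.4838, 0.2696, 0.0624]
eef_rot: [3.141, -0.0, 1.439]
force: [3.1, 2.2, -1.6]
grip_width: 0.0554
grip_force: 35.0
```

send_rows --rows '[{"dx": 0, "dy": 0, "dz": 0, "roll": 6, "jaw": 1}, {"dx": 0, "dy": 0, "dz": 0, "roll": 6, "jaw": 1}, {"dx": 0, "dy": 0, "dz": 0, "roll": 6, "jaw": 1}, {"dx": 0, "dy": 0, "dz": 0, "roll": 6, "jaw": 1}, {"dx": 0, "dy": 0, "dz": 0, "roll": 6, "jaw": 1}, {"dx": 0, "dy": 0, "dz": 0, "roll": 6, "jaw": 1}, {"dx": 0, "dy": 0, "dz": 0, "roll": 6, "jaw": 1}, {"dx": 0, "dy": 0, "dz": 0, "roll": 0, "jaw": 1}]'

```text
time_s: 7.97
ee_pos: [0.4839, 0.2696, 0.0624]
eef_rot: [3.141, -0.001, 0.706]
force: [4.0, 1.7, -3.1]
grip_width: 0.0557
grip_force: 35.0
```

```bash
python3 -c "
from h import *
delta([.4837,.2693,.0628])
c=cam('scene'); save(c,'s3.png')
c=cam('top'); save(c,'t3.png')
c=cam('wrist'); save(c,'w3.png'); print(proj(c,list(W(-.055,.058))+[.024]))
"
```

```text
t 7.97 pos [0.4839 0.2696 0.0624] rot [ 3.1413e+00 -9.0000e-04  7.0590e-01] q6 1.307 F [ 4.   1.7 -3.1] M [ 0.25 -0.63 -0.27] w 0.0557 gf 35.0
tool mm [-0.3  0.1 -0.4]
[405.92393612 342.92675267]
```

```bash
python3 - <<'E'
from h import *
p=list(W(-.055,.058))+[.024]; t=[]
for f in ['s3.png','t3.png','w3.png']:
    c=load(f); u,v=proj(c,p).round().astype(int); print(f,u,v); u0=u-33;v0=max(0,min(v-40,320))
    t.append(cv2.resize(c['frame'][v0:v0+80,u0:u0+66],None,fx=4,fy=4,interpolation=cv2.INTER_CUBIC)); print(u0,v0)
cv2.imwrite('pics/crop4.png',np.hstack(t)[:,:,::-1])
E
```

```text
s3.png 272 203
239 163
t3.png 284 244
251 204
w3.png 406 343
373 303
```

View pics/crop4.png

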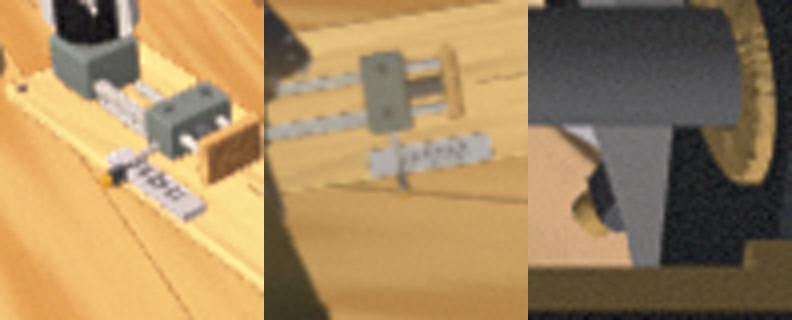

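send_rows --rows '[{"dx": 0, "dy": 0, "dz": 0, "roll": 4, "jaw": 1}, {"dx": 0, "dy": 0, "dz": 0, "roll": 2, "jaw": 1}, {"dx": 0, "dy": 0, "dz": 0, "roll": 0, "jaw": 1}, {"dx": 0, "dy": 0, "dz": 0, "roll": 0, "jaw": -1}, {"dx": 0, "dy": 0, "dz": 0, "roll": 0, "jaw": -1}, {"dx": 0, "dy": 0, "dz": 0, "roll": 0, "jaw": -1}, {"dx": 0, "dy": 0, "dz": 0, "roll": 0, "jaw": -1}, {"dx": 0, "dy": 0, "dz": 0, "roll": 0, "jaw": -1}, {"dx": 0, "dy": 0, "dz": -20, "roll": 0, "jaw": -1}, {"dx": 0, "dy": 0, "dz": -30, "roll": 0, "jaw": -1}, {"dx": 0, "dy": 0, "dz": -30, "roll": 0, "jaw": -1}, {"dx": 0, "dy": 0, "dz": -20, "roll": 0, "jaw": -1}]'

```text
time_s: 9.12
ee_pos: [0.4839, 0.2697, 0.1652]
eef_rot: [3.141, -0.002, 0.607]
force: [-0.2, -0.5, 1.1]
grip_width: 0.0943
grip_force: 0.0
```

```bash
python3 -c "
from h import *
delta([.425,.113,.162])
"
```

```text
t 9.12 pos [0.4839 0.2697 0.1652] rot [ 3.1413e+00 -2.2000e-03  6.0680e-01] q6 1.406 F [-0.2 -0.5  1.1] M [-0.07  0.07  0.03] w 0.0943 gf 0.0
tool mm [-137.8   95.2    3. ]
```

send_rows --rows '[{"dx": -23, "dy": 16, "dz": 0, "roll": 0, "jaw": -1}, {"dx": -23, "dy": 16, "dz": 0, "roll": 0, "jaw": -1}, {"dx": -23, "dy": 16, "dz": 0, "roll": 0, "jaw": -1}, {"dx": -23, "dy": 16, "dz": 0, "roll": 0, "jaw": -1}, {"dx": -23, "dy": 16, "dz": 0, "roll": 0, "jaw": -1}, {"dx": -23, "dy": 16, "dz": 0, "roll": 0, "jaw": -1}, {"dx": 0, "dy": 0, "dz": 0, "roll": 0, "jaw": -1}, {"dx": 0, "dy": 0, "dz": 0, "roll": 0, "jaw": -1}]'

```text
time_s: 9.78
ee_pos: [0.4248, 0.1113, 0.1628]
eef_rot: [3.141, -0.001, 0.605]
force: [-0.4, 0.6, 0.3]
grip_width: 0.0939
grip_force: 0.0
```

```bash
python3 - <<'E'
from h import *
delta()
c=cam('wrist'); save(c,'w4.png'); u,v=proj(c,list(W(-.05,.058))+[.024]).round().astype(int); print(u,v)
u0=max(0,u-65);v0=max(0,v-50);print(u0,v0)
cv2.imwrite('pics/crop5.png',cv2.resize(c['frame'][v0:v0+100,u0:u0+130],None,fx=6,fy=6,interpolation=cv2.INTER_CUBIC)[:,:,::-1])
E
```

```text
t 9.78 pos [0.4248 0.1113 0.1628] rot [ 3.1413e+00 -7.0000e-04  6.0470e-01] q6 1.139 F [-0.4  0.6  0.3] M [-0.03  0.11  0.02] w 0.0939 gf 0.0
319 167
254 117
```

View pics/crop5.png

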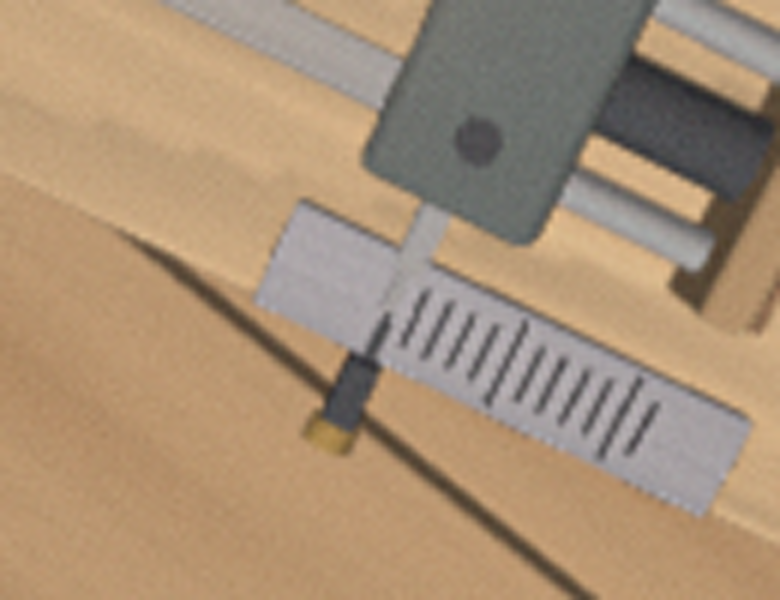

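The pointer tip, at crop (391,308), practically meets the clip mark, which runs from (388,320) to (373,355).

```bash
python3 - <<'E'
from h import *
c=load('w4.png')
for n,(a,b) in dict(pb=(430,212),ptip=(393,305),c1=(386,322),c2=(373,355),body1=(365,358),body2=(342,425)).items():
    p=ray(c,254+a/6-.4,117+b/6-.4,.024); print(n,(jig(p)*1000).round(2))
# rows of scanline centroids: pointer (bright vs strip) & clip (dark)
g=cv2.cvtColor(c['frame'],cv2.COLOR_RGB2GRAY).astype(float)
for v in range(170,186):
    print(v,g[v,308:326].astype(int))
# jig line estimate from scale edge & pad face in this view
for n,(a,b,z) in dict(sc1=(305,202,.0),sc2=(748,420,.0)).items():
    print(n,jig(ray(c,254+a/6-.4,117+b/6-.4,.02))*1000)
E
```

```text
pb [-31.75  59.1 ]
ptip [-50.57  57.81]
c1 [-54.09  57.61]
c2 [-60.93  57.11]
body1 [-62.13  58.25]
body2 [-75.98  56.65]
170 [161 163 168 164 165 169 166 170 162 119  85 159 171 162 115 110 169 175]
171 [160 164 160 165 164 163 168 167 143  85  78 147 168 158  85 156 175 170]
172 [156 161 159 163 165 164 170 158 104  75 110 168 161 107 105 164 170 158]
173 [159 156 156 162 162 164 165 140  81  81 141 172 159  86 154 172 162 128]
174 [162 155 140 155 161 164 158 107  73 109 167 163 138 109 166 169 161  95]
175 [159 158 155 152 108 133 141  82  86 142 164 167 163 157 167 165 131  89]
176 [159 156 160 128  53  69  79  75 104 158 164 162 164 166 168 159 113 129]
177 [157 162 154  84  67  67  51  54  70 134 177 159 163 160 165 161 155 162]
178 [165 160 128  67  76  77  74  64  56 100 162 154 171 156 161 160 161 164]
179 [160 154  88  75  77  84  79  79  83 132 162 156 158 154 169 160 160 162]
180 [108 122  65  76  78  79  80  74 100 155 161 156 157 155 156 149 152 155]
181 [ 72  71  74  82  80  72  75  72 117 163 162 158 161 158 157 153 157 153]
182 [ 64  54  74  78  78  75  80  88 155 158 161 160 158 160 159 156 157 154]
183 [ 64  68  77  77  75  77  80 112 159 161 159 158 156 158 159 157 160 156]
184 [ 70  78  76  82  75  80  98 153 165 160 162 153 159 160 158 158 159 158]
185 [ 69  79  78  76  78  73  81 140 162 161 159 156 157 157 158 157 160 158]
sc1 [-40.65360374  81.18561192]
sc2 [-41.11473786 -15.27740048]
```

The stop is set to within about 0.3 mm. Next I go to the long rail.

send_rows --rows '[{"dx": -5, "dy": 20, "dz": -10, "roll": 0, "jaw": -1}, {"dx": -10, "dy": 38, "dz": -10, "roll": 0, "jaw": -1}, {"dx": -10, "dy": 38, "dz": 0, "roll": 0, "jaw": -1}, {"dx": -10, "dy": 38, "dz": 0, "roll": 0, "jaw": -1}, {"dx": -10, "dy": 38, "dz": 0, "roll": 0, "jaw": -1}, {"dx": -10, "dy": 38, "dz": 0, "roll": 0, "jaw": -1}, {"dx": -10, "dy": 38, "dz": 0, "roll": 0, "jaw": -1}, {"dx": -10, "dy": 38, "dz": 0, "roll": 0, "jaw": -1}, {"dx": -10, "dy": 38, "dz": 0, "roll": 0, "jaw": -1}, {"dx": -10, "dy": 38, "dz": 0, "roll": 0, "jaw": -1}, {"dx": -10, "dy": 38, "dz": 0, "roll": 0, "jaw": -1}, {"dx": -10, "dy": 38, "dz": 0, "roll": 0, "jaw": -1}]'

```text
time_s: 10.83
ee_pos: [0.5812, -0.3145, 0.1819]
eef_rot: [-3.141, 0.0, 0.608]
force: [0.6, 0.9, 0.9]
grip_width: 0.0939
grip_force: 0.0
```

send_rows --rows '[{"dx": -10, "dy": 38, "dz": 0, "roll": 0, "jaw": -1}, {"dx": -5, "dy": 20, "dz": 0, "roll": 0, "jaw": -1}, {"dx": 0, "dy": 0, "dz": 0, "roll": -7, "jaw": -1}, {"dx": 0, "dy": 0, "dz": 0, "roll": -7, "jaw": -1}, {"dx": 0, "dy": 0, "dz": 0, "roll": -7, "jaw": -1}, {"dx": 0, "dy": 0, "dz": 0, "roll": -7, "jaw": -1}, {"dx": 0, "dy": 0, "dz": 0, "roll": -7, "jaw": -1}, {"dx": 0, "dy": 0, "dz": 0, "roll": -7, "jaw": -1}, {"dx": 0, "dy": 0, "dz": 0, "roll": 0, "jaw": -1}, {"dx": 0, "dy": 0, "dz": 0, "roll": 0, "jaw": -1}]'

```text
time_s: 11.67
ee_pos: [0.6014, -0.3689, 0.1819]
eef_rot: [-3.141, -0.0, 1.336]
force: [0.1, -0.0, 0.5]
grip_width: 0.0938
grip_force: 0.0
```

```bash
python3 - <<'E'
from h import *
delta([.5937,-.3501,.1],1.345)
c=cam('wrist'); save(c,'w5.png'); P=cloud(c); u,v=proj(c,[.5937,-.3501,.045]).astype(int); print(u,v)
m=(P[...,2]>.038)&(P[...,2]<.052)&(np.hypot(P[...,0]-.594,P[...,1]+.35)<.08)
n,l,s,_=cv2.connectedComponentsWithStats(m.astype(np.uint8)); k=1+s[1:,4].argmax(); print(s[k])
vv,uu=np.nonzero(l==k); q=np.array([ray(c,a,b,.045)[:2] for a,b in zip(uu,vv)],np.float32); print(cv2.minAreaRect(q)); print(P[l==k].mean(0))
E
```

```text
t 11.67 pos [ 0.6014 -0.3689  0.1819] rot [-3.1411e+00 -3.0000e-04  1.3365e+00] q6 -0.368 F [ 0.1 -0.   0.5] M [-0.01  0.12 -0.03] w 0.0938 gf 0.0
tool mm [ 16.5 -11.8  81.9]
roll deg -0.49
310 183
[ 294  135   36   93 3166]
((0.5956196784973145, -0.35023680329322815), (0.10814722627401352, 0.03906217962503433), 76.99649047851562)
[ 0.59644347 -0.34813679  0.04425849]
```

send_rows --rows '[{"dx": 17, "dy": -10.4, "dz": 0, "roll": -0.45, "jaw": -1}, {"dx": 0, "dy": 0, "dz": 20, "roll": 0, "jaw": -1}, {"dx": 0, "dy": 0, "dz": 35, "roll": 0, "jaw": -1}, {"dx": 0, "dy": 0, "dz": 35, "roll": 0, "jaw": -1}, {"dx": 0, "dy": 0, "dz": 35, "roll": 0, "jaw": -1}, {"dx": 0, "dy": 0, "dz": 25, "roll": 0, "jaw": -1}, {"dx": 0, "dy": 0, "dz": 15, "roll": 0, "jaw": -1}, {"dx": 0, "dy": 0, "dz": 7, "roll": 0, "jaw": -1}, {"dx": 0, "dy": 0, "dz": 0, "roll": 0, "jaw": -1}, {"dx": 0, "dy": 0, "dz": 0, "roll": 0, "jaw": -1}]'

```text
time_s: 12.55
ee_pos: [0.5951, -0.3511, 0.0119]
eef_rot: [3.14, 0.001, 1.346]
force: [0.5, -0.4, 1.2]
grip_width: 0.0942
grip_force: 0.0
```

send_rows --rows '[{"dx": 0, "dy": 0, "dz": 0, "roll": 0, "jaw": 1}, {"dx": 0, "dy": 0, "dz": 0, "roll": 0, "jaw": 1}, {"dx": 0, "dy": 0, "dz": 0, "roll": 0, "jaw": 1}, {"dx": 0, "dy": 0, "dz": 0, "roll": 0, "jaw": 1}, {"dx": 0, "dy": 0, "dz": 0, "roll": 0, "jaw": 1}, {"dx": 0, "dy": 0, "dz": 0, "roll": 0, "jaw": 1}, {"dx": 0, "dy": 0, "dz": 0, "roll": 0, "jaw": 1}, {"dx": 0, "dy": 0, "dz": 0, "roll": 0, "jaw": 1}, {"dx": 0, "dy": 0, "dz": 0, "roll": 0, "jaw": 1}, {"dx": 0, "dy": 0, "dz": 0, "roll": 0, "jaw": 1}]' --force 40

```text
time_s: 13.38
ee_pos: [0.5944, -0.3508, 0.0104]
eef_rot: [-3.142, -0.0, 1.347]
force: [-0.5, 0.1, 0.2]
grip_width: 0.0397
grip_force: 40.0
```

send_rows --rows '[{"dx": 0, "dy": 0, "dz": -10, "roll": 0, "jaw": 1}, {"dx": 0, "dy": 0, "dz": -20, "roll": 0, "jaw": 1}, {"dx": 0, "dy": 0, "dz": -30, "roll": 0, "jaw": 1}, {"dx": 0, "dy": 0, "dz": -30, "roll": 0, "jaw": 1}, {"dx": 0, "dy": 0, "dz": -20, "roll": 0, "jaw": 1}, {"dx": 0, "dy": 0, "dz": -10, "roll": 0, "jaw": 1}]'

```text
time_s: 13.88
ee_pos: [0.5952, -0.3513, 0.1346]
eef_rot: [3.137, 0.002, 1.347]
force: [0.6, 0.1, -2.2]
grip_width: 0.0396
grip_force: 40.0
```

```bash
python3 - <<'E'
from h import *
p=W(0,-.12); print(p); delta(list(p)+[.1],TH+np.pi/2)
E
```

```text
[ 0.52996673 -0.03461521]
t 13.88 pos [ 0.5952 -0.3513  0.1346] rot [3.1374e+00 1.6000e-03 1.3471e+00] q6 -0.363 F [ 0.6  0.1 -2.2] M [-0.08  0.02 -0.02] w 0.0396 gf 40.0
tool mm [ 294.4 -133.9   33.6]
roll deg -21.73
```

send_rows --rows '[{"dx": 0, "dy": 0, "dz": 0, "roll": -3.7, "jaw": 1}, {"dx": 0, "dy": 0, "dz": 0, "roll": -6, "jaw": 1}, {"dx": 0, "dy": 0, "dz": 0, "roll": -6, "jaw": 1}, {"dx": 0, "dy": 0, "dz": 0, "roll": -6, "jaw": 1}]'

```text
time_s: 14.22
ee_pos: [0.594, -0.3506, 0.1298]
eef_rot: [-3.141, -0.001, 1.731]
force: [0.1, -0.1, -1.8]
grip_width: 0.0398
grip_force: 40.0
```

send_rows --rows '[{"dx": 15, "dy": 0, "dz": 0, "roll": 0, "jaw": 1}, {"dx": 32, "dy": -1.5, "dz": 0, "roll": 0, "jaw": 1}, {"dx": 32, "dy": -1.5, "dz": 0, "roll": 0, "jaw": 1}, {"dx": 32, "dy": -1.5, "dz": 0, "roll": 0, "jaw": 1}, {"dx": 32, "dy": -1.5, "dz": 0, "roll": 0, "jaw": 1}, {"dx": 32, "dy": -1.5, "dz": 0, "roll": 0, "jaw": 1}, {"dx": 32, "dy": -1.5, "dz": 0, "roll": 0, "jaw": 1}, {"dx": 32, "dy": -1.5, "dz": 0, "roll": 0, "jaw": 1}, {"dx": 32, "dy": -1.5, "dz": 0, "roll": 0, "jaw": 1}, {"dx": 32, "dy": -1.5, "dz": 0, "roll": 0, "jaw": 1}, {"dx": 20, "dy": -1.5, "dz": 0, "roll": 0, "jaw": 1}, {"dx": 0, "dy": 0, "dz": 0, "roll": 0, "jaw": 1}]'

```text
time_s: 15.22
ee_pos: [0.5287, -0.0308, 0.1302]
eef_rot: [-3.141, -0.001, 1.729]
force: [0.2, -0.6, -0.6]
grip_width: 0.0394
grip_force: 40.0
```

```bash
python3 - <<'E'
from h import *
p=W(0,-.12); delta(list(p)+[.1],TH+np.pi/2)
c=cam('wrist'); save(c,'w6.png')
E
```

```text
t 15.22 pos [ 0.5287 -0.0308  0.1302] rot [-3.1407e+00 -8.0000e-04  1.7289e+00] q6 -0.286 F [ 0.2 -0.6 -0.6] M [-0.04  0.1   0.09] w 0.0394 gf 40.0
tool mm [-4.   0.7 30.2]
roll deg 0.14
```

View pics/w6.png

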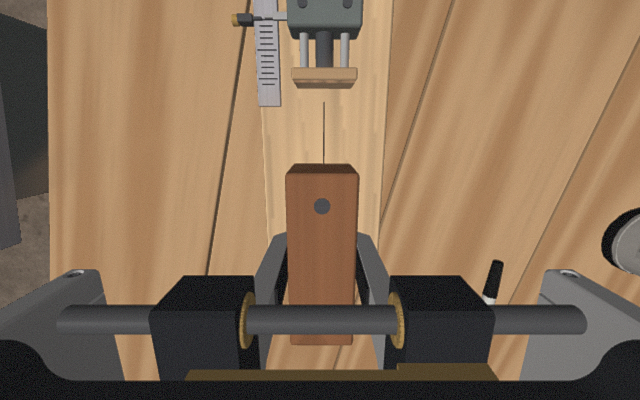

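The held rail is at (322,240), straight ahead of the dark centre line at column 323. The pad is at (325,78), and pointer and clip are aligned at top left.

```bash
python3 - <<'E'
from h import *
c=load('w6.png'); g=cv2.cvtColor(c['frame'],cv2.COLOR_RGB2GRAY).astype(float); h=cv2.cvtColor(c['frame'],cv2.COLOR_RGB2HSV)
L=[]
for v in range(106,160):
    r=g[v,314:334]; w=np.clip(np.median(r)-15-r,0,None)
    if w.sum()>10: L.append(ray(c,314+(w*np.arange(20)).sum()/w.sum(),v,.012)[:2])
L=np.array(L,np.float32); f=cv2.fitLine(L,cv2.DIST_HUBER,0,.01,.01).ravel(); print('line',f,np.degrees(np.arctan2(-f[0]*np.sign(f[1]),abs(f[1]))),len(L))
Z=.1302+.0346; e=[[],[]]
for v in range(180,232,2):
    d=np.diff(cv2.GaussianBlur(g,(3,3),0)[v,275:370]); 
    a=275+d[:30].argmin()+.5; b=275+60+d[60:].argmax()+.5
    e[0].append(ray(c,a,v,Z)[:2]); e[1].append(ray(c,b,v,Z)[:2])
for s in e:
    s=np.array(s,np.float32); q=cv2.fitLine(s,cv2.DIST_HUBER,0,.01,.01).ravel(); print('edge',q,np.degrees(np.arctan2(-q[0]*np.sign(q[1]),abs(q[1]))), np.median(s@XJ.astype(np.float32)-O@XJ)*1000)
print('line lateral',np.median(L@XJ-O@XJ)*1000,'tcp lateral',jig([.5287,-.0308])*1000)
# pad face: cloud points on pad top
P=cloud(c); m=(P[60:100,285:365,2]>.045)&(P[60:100,285:365,2]<.062); q=P[60:100,285:365][m]; J=np.array([jig(p) for p in q]); 
J=J[J[:,1]<.03]; print('pad y min/max',np.percentile(J[:,1],[1,5,50,99])*1000,'x',np.percentile(J[:,0],[1,99])*1000,len(J))
E
```

```text
line [ 0.15412244 -0.9880518   0.52116597  0.03458749] 8.865905 54
edge [ 0.1492147  -0.9888048   0.5042123   0.00307338] 8.58142 -19.60587264715441
edge [ 0.1627482  -0.98666763  0.5433732   0.00807673] 9.366447 19.847797735345285
line lateral 2.034002634740739 tcp lateral [  -0.66016998 -116.03457306]
pad y min/max [-0.60030609 -0.47846668  4.83146787 11.24529518] x [-24.84527295  29.1186926 ] 1095
```

send_rows --rows '[{"dx": 0, "dy": 2, "dz": 10, "roll": 0.1, "jaw": 1}, {"dx": 0, "dy": 0, "dz": 20, "roll": 0, "jaw": 1}, {"dx": 0, "dy": 0, "dz": 25, "roll": 0, "jaw": 1}, {"dx": 0, "dy": 0, "dz": 25, "roll": 0, "jaw": 1}, {"dx": 0, "dy": 0, "dz": 15, "roll": 0, "jaw": 1}, {"dx": 0, "dy": 0, "dz": 8, "roll": 0, "jaw": 1}, {"dx": 0, "dy": 0, "dz": 2, "roll": 0, "jaw": 1}, {"dx": 0, "dy": 0, "dz": 0, "roll": 0, "jaw": 1}, {"dx": 0, "dy": 0, "dz": 0, "roll": 0, "jaw": 1}, {"dx": 0, "dy": 0, "dz": 0, "roll": 0, "jaw": 1}]'

```text
time_s: 16.1
ee_pos: [0.5323, -0.0339, 0.0264]
eef_rot: [3.14, 0.001, 1.724]
force: [0.2, 0.5, -1.5]
grip_width: 0.0397
grip_force: 40.0
```

```bash
python3 - <<'E'
from h import *
delta(None,TH+np.pi/2); print(jig(get_obs()['ee_pos'])*1000)
E
```

```text
t 16.1 pos [ 0.5323 -0.0339  0.0264] rot [3.140e+00 5.000e-04 1.724e+00] q6 -0.285 F [ 0.2  0.5 -1.5] M [-0.05  0.03 -0.02] w 0.0397 gf 40.0
roll deg -0.14
[   2.39475993 -119.65475038]
```

send_rows --rows '[{"dx": 0, "dy": 0, "dz": 2, "roll": 0, "jaw": 1}, {"dx": 0, "dy": 0, "dz": 1, "roll": 0, "jaw": 1}, {"dx": 0, "dy": 0, "dz": 0, "roll": 0, "jaw": 1}, {"dx": 0, "dy": 0, "dz": 0, "roll": 0, "jaw": 1}, {"dx": 0, "dy": 0, "dz": 0, "roll": 0, "jaw": 1}, {"dx": 0, "dy": 0, "dz": 0, "roll": 0, "jaw": 1}]'

```text
time_s: 16.6
ee_pos: [0.5317, -0.0336, 0.0225]
eef_rot: [3.142, 0.0, 1.724]
force: [-0.1, -0.2, -2.0]
grip_width: 0.0394
grip_force: 40.0
```

```bash
python3 - <<'E'
from h import *
delta(None,TH+np.pi/2); print(jig(get_obs()['ee_pos'])*1000)
E
```

```text
t 16.6 pos [ 0.5317 -0.0336  0.0225] rot [3.1415 0.     1.7241] q6 -0.285 F [-0.1 -0.2 -2. ] M [-0.08  0.04 -0.06] w 0.0394 gf 40.0
roll deg -0.13
[   1.84883009 -119.3005381 ]
```

send_rows --rows '[{"dx": 5, "dy": 0, "dz": 0, "roll": -0.1, "jaw": 1}, {"dx": 10, "dy": 0, "dz": 0, "roll": 0, "jaw": 1}, {"dx": 15, "dy": 0, "dz": 0, "roll": 0, "jaw": 1}, {"dx": 12, "dy": 0, "dz": 0, "roll": 0, "jaw": 1}, {"dx": 8, "dy": 0, "dz": 0, "roll": 0, "jaw": 1}, {"dx": 4, "dy": 0, "dz": 0, "roll": 0, "jaw": 1}, {"dx": 0, "dy": 0, "dz": 0.5, "roll": 0, "jaw": 1}, {"dx": 0, "dy": 0, "dz": 0.5, "roll": 0, "jaw": 1}, {"dx": 0, "dy": 0, "dz": 0, "roll": 0, "jaw": 1}, {"dx": 0, "dy": 0, "dz": 0, "roll": 0, "jaw": 1}, {"dx": 0, "dy": 0, "dz": 0, "roll": 0, "jaw": 1}, {"dx": 0, "dy": 0, "dz": 0, "roll": 0, "jaw": 1}]'

```text
time_s: 17.6
ee_pos: [0.524, 0.0199, 0.0224]
eef_rot: [3.14, -0.0, 1.726]
force: [-1.9, 4.4, 8.9]
grip_width: 0.04
grip_force: 40.0
```

```bash
python3 - <<'E'
from h import *
delta(None,TH+np.pi/2); print(jig(get_obs()['ee_pos'])*1000)
c=cam('wrist'); save(c,'w7.png'); P=cloud(c); q=P.reshape(-1,3); J=np.array([(q[:,:2]-O)@XJ,(q[:,:2]-O)@YJ]).T*1000
a=(q[:,2]>.05)&(q[:,2]<.062)&(abs(J[:,0])<32)&(J[:,1]>-130)&(J[:,1]<12)
hsv=cv2.cvtColor(c['frame'],cv2.COLOR_RGB2HSV).reshape(-1,3)
h,e=np.histogram(J[a,1],bins=np.arange(-60,14,2)); print(dict(zip(e[:-1].astype(int),h)))
for lo,hi in [(-50,-20),(-4,4)]:
    s=a&(J[:,1]>lo)&(J[:,1]<hi); print(lo,np.percentile(J[s,0],[2,50,98]).round(1))
E
```

```text
t 17.6 pos [0.524  0.0199 0.0224] rot [ 3.1399e+00 -4.0000e-04  1.7256e+00] q6 -0.188 F [-1.9  4.4  8.9] M [ 0.76  0.5  -0.04] w 0.04 gf 40.0
roll deg -0.04
[  2.53239529 -65.23259332]
{np.int64(-60): np.int64(243), np.int64(-58): np.int64(282), np.int64(-56): np.int64(497), np.int64(-54): np.int64(222), np.int64(-52): np.int64(243), np.int64(-50): np.int64(218), np.int64(-48): np.int64(233), np.int64(-46): np.int64(240), np.int64(-44): np.int64(237), np.int64(-42): np.int64(251), np.int64(-40): np.int64(238), np.int64(-38): np.int64(255), np.int64(-36): np.int64(238), np.int64(-34): np.int64(247), np.int64(-32): np.int64(247), np.int64(-30): np.int64(263), np.int64(-28): np.int64(256), np.int64(-26): np.int64(270), np.int64(-24): np.int64(251), np.int64(-22): np.int64(276), np.int64(-20): np.int64(281), np.int64(-18): np.int64(259), np.int64(-16): np.int64(278), np.int64(-14): np.int64(292), np.int64(-12): np.int64(346), np.int64(-10): np.int64(0), np.int64(-8): np.int64(0), np.int64(-6): np.int64(0), np.int64(-4): np.int64(0), np.int64(-2): np.int64(126), np.int64(0): np.int64(369), np.int64(2): np.int64(420), np.int64(4): np.int64(430), np.int64(6): np.int64(430), np.int64(8): np.int64(432), np.int64(10): np.int64(316)}
-50 [-15.5   3.6  22.4]
-4 [-23.5   2.1  27.5]
```

send_rows --rows '[{"dx": 0, "dy": -1, "dz": -1.2, "roll": 0, "jaw": 1}, {"dx": 1, "dy": 0, "dz": 0, "roll": 0, "jaw": 1}, {"dx": 2, "dy": 0, "dz": 0, "roll": 0, "jaw": 1}, {"dx": 0, "dy": 0, "dz": 0, "roll": 0, "jaw": 1}, {"dx": 0, "dy": 0, "dz": 0, "roll": 0, "jaw": 1}, {"dx": 0, "dy": 0, "dz": 0, "roll": 0, "jaw": 1}]'

```text
time_s: 18.15
ee_pos: [0.5218, 0.0225, 0.0225]
eef_rot: [-3.141, 0.0, 1.726]
force: [-0.6, -0.3, -1.7]
grip_width: 0.04
grip_force: 40.0
```

```bash
cat >m.py <<'E'
from h import *
o=get_obs(); delta(None,TH+np.pi/2); print('jig',(jig(o['ee_pos'])*1000).round(2),'Fjig',(XJ@o['force'][:2]).round(2),(YJ@o['force'][:2]).round(2))
c=cam('wrist'); save(c,'w8.png'); P=cloud(c); q=P.reshape(-1,3); J=np.array([(q[:,:2]-O)@XJ,(q[:,:2]-O)@YJ]).T*1000
a=(q[:,2]>.05)&(q[:,2]<.062)&(abs(J[:,0])<32)&(J[:,1]>-130)
red=cv2.cvtColor(c['frame'],cv2.COLOR_RGB2HSV).reshape(-1,3)[:,1]>130
k=a&(J[:,1]<12)&(J[:,1]>-40); h,e=np.histogram(J[k,1],bins=np.arange(-14,16,1)); print(h)
s=a&(J[:,1]>-45)&(J[:,1]<-15); print('rail x',np.percentile(J[s,0],[2,50,98]).round(1))
s=a&(J[:,1]>0)&(J[:,1]<8); print('pad x',np.percentile(J[s,0],[2,50,98]).round(1))
E
python3 m.py
```

```text
t 18.15 pos [0.5218 0.0225 0.0225] rot [-3.1414  0.      1.7259] q6 -0.182 F [-0.6 -0.3 -1.7] M [-0.05  0.1  -0.03] w 0.04 gf 40.0
roll deg -0.03
jig [  0.79 -62.35] Fjig -0.59 -0.16
[132 138 130 137 144 152 190   0   0   0   0   0   0  99 195 150 166 200
 212 212 214 214 213 212 214 103   0   0   0]
rail x [-17.3   1.9  20.7]
pad x [-24.3   1.9  28.1]
```

send_rows --rows '[{"dx": 2, "dy": 0.3, "dz": 0.3, "roll": 0, "jaw": 1}, {"dx": 2, "dy": 0, "dz": 0, "roll": 0, "jaw": 1}, {"dx": 2, "dy": 0, "dz": 0, "roll": 0, "jaw": 1}, {"dx": 2, "dy": 0, "dz": 0, "roll": 0, "jaw": 1}, {"dx": 2, "dy": 0, "dz": 0, "roll": 0, "jaw": 1}, {"dx": 2, "dy": 0, "dz": 0, "roll": 0, "jaw": 1}, {"dx": 1, "dy": 0, "dz": 0, "roll": 0, "jaw": 1}, {"dx": 1, "dy": 0, "dz": 0, "roll": 0, "jaw": 1}, {"dx": 0, "dy": 0, "dz": 0, "roll": 0, "jaw": 1}, {"dx": 0, "dy": 0, "dz": 0, "roll": 0, "jaw": 1}, {"dx": 0, "dy": 0, "dz": 0, "roll": 0, "jaw": 1}, {"dx": 0, "dy": 0, "dz": 0, "roll": 0, "jaw": 1}]'

```text
time_s: 19.2
ee_pos: [0.5201, 0.0362, 0.0224]
eef_rot: [3.141, 0.0, 1.726]
force: [1.2, -5.2, -0.6]
grip_width: 0.0401
grip_force: 40.0
```

```bash
python3 m.py
```

```text
t 19.2 pos [0.5201 0.0362 0.0224] rot [3.1414e+00 3.0000e-04 1.7258e+00] q6 -0.155 F [ 1.2 -5.2 -0.6] M [-0.95 -0.19  0.08] w 0.0401 gf 40.0
roll deg -0.03
jig [  1.25 -48.5 ] Fjig 0.36 -5.27
[113 136 130 129 132 126 131 139 138 133 139 120 139 145 144 131 146 120
 147 168 198 187 113 196 210 210   0   0   0]
rail x [-24.7   1.8  27.1]
pad x [-19.    2.4  23.2]
```

send_rows --rows '[{"dx": 1, "dy": 0, "dz": 0.2, "roll": 0, "jaw": 1}, {"dx": 1, "dy": 0, "dz": 0, "roll": 0, "jaw": 1}, {"dx": 1, "dy": 0, "dz": 0, "roll": 0, "jaw": 1}, {"dx": 1, "dy": 0, "dz": 0, "roll": 0, "jaw": 1}, {"dx": 1, "dy": 0, "dz": 0, "roll": 0, "jaw": 1}, {"dx": 0.5, "dy": 0, "dz": 0, "roll": 0, "jaw": 1}, {"dx": 0, "dy": 0, "dz": 0, "roll": 0, "jaw": 1}, {"dx": 0, "dy": 0, "dz": 0, "roll": 0, "jaw": 1}, {"dx": 0, "dy": 0, "dz": 0, "roll": 0, "jaw": 1}, {"dx": 0, "dy": 0, "dz": 0, "roll": 0, "jaw": 1}, {"dx": 0, "dy": 0, "dz": 0, "roll": 0, "jaw": 1}, {"dx": 0, "dy": 0, "dz": 0, "roll": 0, "jaw": 1}]'

```text
time_s: 20.25
ee_pos: [0.5194, 0.0411, 0.0224]
eef_rot: [3.141, 0.001, 1.726]
force: [0.8, -9.4, 1.7]
grip_width: 0.0398
grip_force: 40.0
```

```bash
python3 m.py; python3 - <<'E'
from h import *
c=load('w8.png'); t=cam('scene'); u,v=proj(t,list(W(0,-.01))+[.04]).astype(int)
b=cv2.resize(t['frame'][v-50:v+50,u-50:u+50],(400,400),interpolation=cv2.INTER_CUBIC)
a=cv2.resize(c['frame'][40:240,220:420],(400,400),interpolation=cv2.INTER_CUBIC)
cv2.imwrite('pics/final.png',np.hstack([a,b])[:,:,::-1])
E
```

```text
t 20.25 pos [0.5194 0.0411 0.0224] rot [3.1411e+00 1.2000e-03 1.7259e+00] q6 -0.145 F [ 0.8 -9.4  1.7] M [-1.89 -0.04  0.2 ] w 0.0398 gf 40.0
roll deg -0.03
jig [  1.33 -43.6 ] Fjig -0.7 -9.39
[126 136 111 128 127 125 122 127 138 131 129 132 137 133 139 137 123 132
 134 147 136 141 141 142 172 189   0   0   0]
rail x [-24.8   1.9  26.9]
pad x [-16.7   2.4  21. ]
```

View pics/final.png

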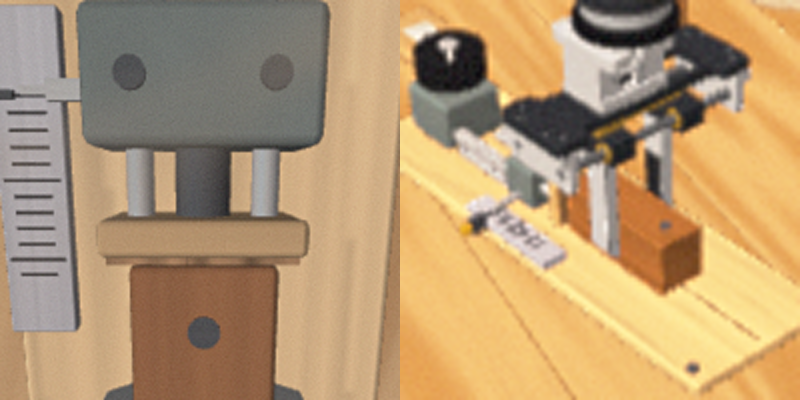

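Left half: the rail is square on the pad and on the centre line. The pointer is at (62,90) and the clip mark at (30,95), which might be a small offset, so I'll measure that numerically.

```bash
python3 - <<'E'
from h import *
c=load('w8.png'); g=cv2.cvtColor(c['frame'],cv2.COLOR_RGB2GRAY).astype(int)
print('cols 214..262 rows 76..96')
for v in range(76,97): print(v,g[v,214:262])
from scipy.spatial.transform import Rotation
for u,v in [(250,85),(235,87),(224,87)]: print(u,v,(jig(ray(c,u,v,.024))*1000).round(2))
for z in(.012,.024): print(proj(c,list(W(-.05,.058))+[z]),proj(c,list(W(-.03,.058))+[z]),proj(c,list(W(-.065,.058))+[z]))
E
```

```text
cols 214..262 rows 76..96
76 [147 155 163 166 164 167 166 171 169 170 170 170 170 167 166 170 168 174
 175 176 174 170 172 175 172 173 174 175 174 170 169 172 165 170 171 134
  84  69 100 175 174 171 170 172 168 143 108 110]
77 [154 164 160 161 168 165 170 165 168 165 172 170 171 173 167 171 168 172
 174 171 171 173 172 169 172 172 175 174 171 173 168 169 170 170 168 130
  82  67  86 159 174 173 172 170 167 138 106 113]
78 [161 162 163 163 164 169 166 166 170 169 170 169 168 165 167 167 172 172
 175 175 176 170 174 169 167 175 178 175 169 164 167 171 170 170 167 140
  93  75  92 153 172 172 171 172 171 141 104 113]
79 [160 159 163 160 166 167 167 169 166 170 172 167 170 167 167 165 169 172
 176 173 174 173 169 171 171 170 173 174 161 165 162 161 161 167 165 159
 156 152 153 164 165 163 166 164 163 157 108 111]
80 [160 166 164 164 162 166 165 168 169 169 170 170 168 170 167 168 170 172
 174 172 174 174 170 169 171 171 181 177 165 162 165 164 164 160 165 165
 165 165 168 165 164 166 164 163 166 160 103 110]
81 [168 178 165 163 162 166 168 167 168 171 171 168 168 168 167 169 171 177
 17
[... 2641 characters left out ...]
170 169 167 167
 137  97  80  97 160 174 175 170 173 167 143 118]
95 [125 132 163 160 162 160 167 167 164 140 113 118 119 118 118 115 116 113
 116 122 124 122 123 118 120 119 120 119 122 145 170 170 170 166 168 170
 141  96  75  94 154 172 171 176 173 165 141 112]
96 [156 160 163 164 163 162 163 168 168 129  67  60  63  61  59  65  63  57
  63  66  64  67  62  67  63  66  67  66  74 117 165 169 165 169 170 167
 149 100  79  96 154 178 169 170 172 169 141 112]
250 85 [-40.12  58.49]
235 87 [-49.09  57.39]
224 87 [-55.62  57.39]
[239.15018536  88.69300829] [270.66997811  88.68714159] [215.5033124   88.69740963]
[233.38468715  85.89206835] [267.12786163  85.88629726] [208.06925146  85.89639804]
```

```bash
python3 - <<'E'
from h import *
for f,pts in {'w8.png':[(255,80),(255,84),(255,88),(248,84),(244,84),(240,88),(234,88),(230,88),(222,87),(232,80),(235,93)],
 'w4.png':[(254+430/6,117+212/6),(254+415/6,117+250/6),(254+400/6,117+285/6),(254+393/6,117+303/6),(254+386/6,117+322/6),(254+379/6,117+338/6),(254+355/6,117+390/6),(254+340/6,117+280/6)]}.items():
    c=load(f); P=cloud(c); print(f)
    for u,v in pts:
        p=P[int(round(v)),int(round(u))]; z=p[2]; print((round(u),round(v)),(jig(p)*1000).round(2),'z',(z*1000).round(1))
c=load('w8.png');P=cloud(c)
print((P[76:97,255,2]*1000).round(1)); print((P[76:97,246,2]*1000).round(1)); print((P[87:89,224:246,2]*1000).round(1))
E
```

```text
w8.png
(255, 80) [-36.32  60.75] z 27.0
(255, 84) [-36.22  58.45] z 28.1
(255, 88) [-36.39  56.32] z 27.9
(248, 84) [-40.29  58.46] z 28.0
(244, 84) [-42.85  58.6 ] z 27.0
(240, 88) [-47.38  57.42] z 19.6
(234, 88) [-51.18  57.49] z 19.0
(230, 88) [-53.46  57.42] z 19.6
(222, 87) [-57.12  57.52] z 23.0
(232, 80) [-52.09  62.04] z 18.8
(235, 93) [-50.66  54.58] z 19.6
w4.png
(326, 152) [-31.17  58.54] z 28.5
(323, 159) [-39.71  58.11] z 27.1
(321, 164) [-45.84  57.66] z 26.3
(320, 168) [-51.37  56.3 ] z 18.7
(318, 171) [-54.77  57.19] z 24.4
(317, 173) [-57.55  57.16] z 23.1
(313, 182) [-68.86  56.9 ] z 24.4
(311, 164) [-51.63  67.76] z 19.4
[11.5 11.5 11.1 26.7 27.  28.2 28.3 28.1 28.1 28.1 27.4 26.4 27.9 27.1
 26.2 11.9 11.5 11.4 11.5 10.7 11.3]
[18.2 19.2 17.8 29.  26.8 26.3 26.5 26.3 26.8 26.7 27.8 27.5 26.5 27.3
 24.6 18.3 19.8 19.1 19.  18.6 19.6]
[[23.4 23.4 22.2 21.3 19.8 21.3 24.1 26.  23.4 26.2 24.8 23.4 24.3 24.8
  25.6 24.3 24.6 23.9 25.4 27.  27.  27.3]
 [24.3 22.6 23.  21.2 20.5 20.7 19.6 20.5 20.9 19.8 19.  19.2 20.  19.4
  19.2 18.8 19.6 19.5 20.  27.3 26.  27.7]]
```

```bash
python3 - <<'E'
from h import *
np.set_printoptions(linewidth=250)
for f in ['w8.png','w4.png']:
    c=load(f); print(f,'cam jig',(jig(-c['R'].T@c['t'])*1000).round(0)); g=cv2.cvtColor(c['frame'],cv2.COLOR_RGB2GRAY).astype(np.float32)
    ys=np.arange(52,64.1,.5); print('y     ',ys)
    for n,xs,z in [('ptr',(-40,-37),.027),('tip',(-46,-44.5),.027),('gap',(-52,-49),.024),('prong',(-56,-55),.024),('prong',(-59,-57.5),.024),('clip',(-64,-62),.024),('clip',(-72,-67),.024)]:
        acc=[]
        for x in np.linspace(*xs,5):
            uv=np.array([proj(c,list(W(x/1000,y/1000))+[z]) for y in ys],np.float32); acc.append(cv2.remap(g,uv[:,:1],uv[:,1:],cv2.INTER_LINEAR).ravel())
        print(n,xs,np.mean(acc,0).astype(int))
E
```

```text
w8.png cam jig [ 2. 34.]
y      [52.  52.5 53.  53.5 54.  54.5 55.  55.5 56.  56.5 57.  57.5 58.  58.5 59.  59.5 60.  60.5 61.  61.5 62.  62.5 63.  63.5 64. ]
ptr (-40, -37) [127 124 124 126 126 122 111 117 168 170 168 166 167 167 168 167 166 166 162 144 121 120 123 122 121]
tip (-46, -44.5) [ 77 108 157 174 174 172 173 172 156 111 111 162 167 165 165 168 172 175 173 172 173 173 173 172 173]
gap (-52, -49) [110  73 124 175 173 172 171 172 170 144 106 117 166 166 163 163 167 172 173 172 172 172 171 172 172]
prong (-56, -55) [108  72 121 170 170 171 172 168 123  75  73  74  76  90 137 169 171 170 169 169 169 169 168 169 169]
prong (-59, -57.5) [166 165 165 166 166 166 168 164 121  75  74  76  76  87 132 163 168 166 164 165 166 166 166 165 165]
clip (-64, -62) [161 153 118  49  34  39  43  45  45  51  62  65  64  63  52  44  50  77 115 130 128 121 115 113 108]
clip (-72, -67) [120 118  99  49  38  53  69  78  81  80  79  79  80  79  81  80  80  80  94 128 154 155 154 154 154]
w4.png cam jig [-12.  74.]
y      [52.  52.5 53.  53.5 54.  54.5 55.  55.5 56.  56.5 57.  57.5 58.  58.5 59.  59
[... 177 characters left out ...]
44.5) [162 143 128 126 134 150 163 168 168 169 167 163 160 157 155 154 154 158 163 166 168 168 167 167 168]
gap (-52, -49) [149 123 109 115 138 159 168 170 169 166 162 158 156 156 156 153 153 158 163 166 168 168 167 167 168]
prong (-56, -55) [146 119  97 116 145 161 165 165 146 120  93  84  83 101 128 150 161 167 168 167 166 167 167 165 165]
prong (-59, -57.5) [161 160 160 160 162 164 164 162 146 121  96  83  80  96 121 144 157 165 167 165 164 163 164 164 164]
clip (-64, -62) [157 157 159 156 141 119  99  80  69  65  64  62  62  65  70  73  74  73  79 101 128 147 153 153 151]
clip (-72, -67) [151 149 146 137 119 100  86  79  77  76  75  76  78  78  78  77  74  70  69  78  93 107 114 118 118]
```

The profiles put the pointer needle at y ≈ 58.6 and the clip mark at y ≈ 57.5, so the stop may be about 1 mm short. There is time, so I'll back the rail off, look from directly above and correct it.

send_rows --rows '[{"dx": -5, "dy": 0, "dz": 0, "roll": 0, "jaw": 1}, {"dx": -10, "dy": 0, "dz": 0, "roll": 0, "jaw": 1}, {"dx": -10, "dy": 0, "dz": 0, "roll": 0, "jaw": 1}, {"dx": -5, "dy": 0, "dz": 0, "roll": 0, "jaw": 1}, {"dx": 0, "dy": 0, "dz": 0, "roll": 0, "jaw": 1}, {"dx": 0, "dy": 0, "dz": 0, "roll": 0, "jaw": 1}, {"dx": 0, "dy": 0, "dz": 0, "roll": 0, "jaw": -1}, {"dx": 0, "dy": 0, "dz": 0, "roll": 0, "jaw": -1}, {"dx": 0, "dy": 0, "dz": 0, "roll": 0, "jaw": -1}, {"dx": 0, "dy": 0, "dz": 0, "roll": 0, "jaw": -1}, {"dx": 0, "dy": 0, "dz": 0, "roll": 0, "jaw": -1}, {"dx": 0, "dy": 0, "dz": 0, "roll": 0, "jaw": -1}]'

```text
time_s: 21.35
ee_pos: [0.5237, 0.0123, 0.0221]
eef_rot: [-3.141, -0.0, 1.726]
force: [0.2, 0.7, 1.1]
grip_width: 0.0766
grip_force: 0.0
```

```bash
python3 - <<'E'
from h import *
delta(list(W(-.045,-.018))+[.105]); print(jig(get_obs()['ee_pos']))
E
```

```text
t 21.35 pos [0.5237 0.0123 0.0221] rot [-3.1414e+00 -1.0000e-04  1.7260e+00] q6 -0.202 F [0.2 0.7 1.1] M [-0.06  0.07  0.01] w 0.0766 gf 0.0
tool mm [ 54.7 -46.1 -82.9]
[ 0.00109555 -0.07266776]
```

send_rows --rows '[{"dx": 0, "dy": 0, "dz": -10, "roll": 0, "jaw": -1}, {"dx": 0, "dy": 0, "dz": -25, "roll": 0, "jaw": -1}, {"dx": 0, "dy": 0, "dz": -28, "roll": 0, "jaw": -1}, {"dx": 0, "dy": 0, "dz": -20, "roll": 0, "jaw": -1}, {"dx": 15, "dy": -13, "dz": 0, "roll": 0, "jaw": -1}, {"dx": 20, "dy": -16, "dz": 0, "roll": 0, "jaw": -1}, {"dx": 20, "dy": -17, "dz": 0, "roll": 0, "jaw": -1}, {"dx": 0, "dy": 0, "dz": 0, "roll": 0, "jaw": -1}, {"dx": 0, "dy": 0, "dz": 0, "roll": 0, "jaw": -1}, {"dx": 0, "dy": 0, "dz": 0, "roll": 0, "jaw": -1}, {"dx": 0, "dy": 0, "dz": 0, "roll": 0, "jaw": -1}]'

```text
time_s: 22.27
ee_pos: [0.4705, 0.059, 0.1055]
eef_rot: [3.141, 0.0, 1.725]
force: [0.8, 0.5, -0.0]
grip_width: 0.0943
grip_force: 0.0
```

```bash
cat > prof.py <<'E'
from h import *
import sys
np.set_printoptions(linewidth=260)
c=cam('wrist'); save(c,sys.argv[1]); print('cam jig',(jig(-c['R'].T@c['t'])*1000).round(0)); g=cv2.cvtColor(c['frame'],cv2.COLOR_RGB2GRAY).astype(np.float32); P=cloud(c)[...,2].astype(np.float32)*1000
ys=np.arange(52,65.1,.5); print('y     ',ys)
for n,xs,z in [('ptr',(-40,-36),.027),('tip',(-46.5,-45.5),.024),('gap',(-49,-48),.024),('gap',(-53,-51),.024),('prong',(-56,-55),.024),('prong',(-59,-57.5),.024),('clip',(-64,-62),.024),('clip',(-72,-67),.024)]:
    acc=[];az=[]
    for x in np.linspace(*xs,5):
        uv=np.array([proj(c,list(W(x/1000,y/1000))+[z]) for y in ys],np.float32); acc.append(cv2.remap(g,uv[:,:1],uv[:,1:],cv2.INTER_LINEAR).ravel()); az.append(cv2.remap(P,uv[:,:1],uv[:,1:],cv2.INTER_NEAREST).ravel())
    print(n,xs,np.mean(acc,0).astype(int)); print('      z',np.median(az,0).astype(int))
E
python3 prof.py w9.png; python3 -c "
from h import *
delta(list(np.array([.4837,.2693]))+[.17],TH+np.pi/2)"
```

```text
cam jig [-44.  59.]
y      [52.  52.5 53.  53.5 54.  54.5 55.  55.5 56.  56.5 57.  57.5 58.  58.5 59.  59.5 60.  60.5 61.  61.5 62.  62.5 63.  63.5 64.  64.5 65. ]
ptr (-40, -36) [164 164 164 164 163 163 163 162 160 161 161 159 159 159 159 159 159 158 158 160 163 162 161 160 160 161 160]
      z [10 10 11 11 11 11 11 27 27 27 27 27 27 27 26 26 27 27 27 27 11 10 10 11 11 11 11]
tip (-46.5, -45.5) [153 143 134 139 160 166 167 166 166 165 164 161 160 159 159 160 163 165 167 166 165 165 164 164 165 166 165]
      z [18 18 21 21 19 19 20 18 18 19 19 26 26 27 25 25 18 18 18 18 18 17 17 19 19 19 19]
gap (-49, -48) [139 120 105 117 155 167 168 167 165 165 163 159 157 156 158 160 161 162 165 165 164 164 164 164 163 163 163]
      z [18 18 19 19 18 18 18 19 19 19 19 25 25 26 27 27 19 19 20 20 20 19 19 18 18 18 18]
gap (-53, -51) [141 122 106 117 156 167 167 166 165 162 150 129 128 136 149 161 165 167 166 166 165 165 165 165 165 165 165]
      z [19 19 19 19 19 19 19 18 18 19 19 26 26 25 25 25 20 20 19 19 19 18 18 18 18 19 19]
prong (-56, -55) [138 119 106 118 155 165 165 162 153 127 105  90  9
[... 287 characters left out ...]
[18 18 19 19 19 19 20 19 19 23 23 23 23 23 19 19 19 19 19 19 19 19 19 20 20 19 19]
clip (-64, -62) [157 156 156 151 140 122 102 100  97  92  89  87  87  88  92  96  99 104 115 131 149 150 150 150 150 150 149]
      z [-1 -1 -1 -1  0  0 19 22 22 23 23 23 23 23 21 21 21 21 19 25 -1 -2 -2 -1 -1  0  0]
clip (-72, -67) [154 155 154 146 128 110  92  92  93  95  95  94  95  96  96  96  95  99 109 125 144 142 140 137 135 135 133]
      z [ 0  0 -1 -1 -2 -2 25 25 25 24 24 25 25 25 25 25 25 25 24 24 -2 -2 -2 -2 -2 -1 -1]
t 22.32 pos [0.4704 0.0589 0.1053] rot [3.1414e+00 1.0000e-04 1.7252e+00] q6 -0.107 F [-0.7  0.3  0.1] M [-0.05  0.06 -0.04] w 0.0938 gf 0.0
tool mm [205.8  45.5 -64.7]
roll deg -0.07
```

Seen from directly above, the needle centre is at y=58.45 and the clip mark at 57.75. That is 0.7 mm, or about 5° more on the wheel.

send_rows --rows '[{"dx": 0, "dy": 0, "dz": -30, "roll": 0, "jaw": -1}, {"dx": 10, "dy": 0, "dz": -35, "roll": 0, "jaw": -1}, {"dx": 33, "dy": 7.5, "dz": 0, "roll": 0, "jaw": -1}, {"dx": 33, "dy": 7.5, "dz": 0, "roll": 0, "jaw": -1}, {"dx": 33, "dy": 7.5, "dz": 0, "roll": 0, "jaw": -1}, {"dx": 33, "dy": 7.5, "dz": 0, "roll": 0, "jaw": -1}, {"dx": 33, "dy": 7.5, "dz": 0, "roll": 0, "jaw": -1}, {"dx": 30.8, "dy": 8, "dz": 0, "roll": 0, "jaw": -1}, {"dx": 0, "dy": 0, "dz": 0, "roll": 0, "jaw": -1}, {"dx": 0, "dy": 0, "dz": 0, "roll": 0, "jaw": -1}, {"dx": 0, "dy": 0, "dz": 0, "roll": 0, "jaw": -1}]'

```text
time_s: 23.23
ee_pos: [0.4832, 0.2691, 0.1698]
eef_rot: [-3.141, 0.0, 1.726]
force: [-0.1, -0.1, -0.1]
grip_width: 0.094
grip_force: 0.0
```

```bash
python3 -c "
from h import *
delta([.4837,.2694,.0624])"
```

```text
t 23.23 pos [0.4832 0.2691 0.1698] rot [-3.1409e+00  4.0000e-04  1.7256e+00] q6 0.287 F [-0.1 -0.1 -0.1] M [-0.08 -0.    0.02] w 0.094 gf 0.0
tool mm [  0.3   0.6 107.4]
```

send_rows --rows '[{"dx": 0.3, "dy": 0.5, "dz": 20, "roll": 0, "jaw": -1}, {"dx": 0, "dy": 0, "dz": 30, "roll": 0, "jaw": -1}, {"dx": 0, "dy": 0, "dz": 30, "roll": 0, "jaw": -1}, {"dx": 0, "dy": 0, "dz": 17, "roll": 0, "jaw": -1}, {"dx": 0, "dy": 0, "dz": 10, "roll": 0, "jaw": -1}, {"dx": 0, "dy": 0, "dz": 0, "roll": 0, "jaw": -1}, {"dx": 0, "dy": 0, "dz": 0, "roll": 0, "jaw": -1}]'

```text
time_s: 23.82
ee_pos: [0.484, 0.2696, 0.0639]
eef_rot: [3.141, -0.0, 1.725]
force: [1.1, -0.9, 0.2]
grip_width: 0.0937
grip_force: 0.0
```

send_rows --rows '[{"dx": 0, "dy": 0, "dz": 0, "roll": 0, "jaw": 1}, {"dx": 0, "dy": 0, "dz": 0, "roll": 0, "jaw": 1}, {"dx": 0, "dy": 0, "dz": 0, "roll": 0, "jaw": 1}, {"dx": 0, "dy": 0, "dz": 0, "roll": 0, "jaw": 1}, {"dx": 0, "dy": 0, "dz": 0, "roll": 0, "jaw": 1}, {"dx": 0, "dy": 0, "dz": 0, "roll": 0, "jaw": 1}, {"dx": 0, "dy": 0, "dz": 0, "roll": 0, "jaw": 1}, {"dx": 0, "dy": 0, "dz": 0, "roll": 0, "jaw": 1}, {"dx": 0, "dy": 0, "dz": 0, "roll": 2.5, "jaw": 1}, {"dx": 0, "dy": 0, "dz": 0, "roll": 2.7, "jaw": 1}, {"dx": 0, "dy": 0, "dz": 0, "roll": 0, "jaw": 1}, {"dx": 0, "dy": 0, "dz": 0, "roll": 0, "jaw": 1}]' --force 35

```text
time_s: 24.82
ee_pos: [0.4837, 0.2702, 0.0633]
eef_rot: [3.141, -0.0, 1.636]
force: [2.4, 0.7, 1.5]
grip_width: 0.0555
grip_force: 35.0
```

send_rows --rows '[{"dx": 0, "dy": 0, "dz": 0, "roll": 0, "jaw": -1}, {"dx": 0, "dy": 0, "dz": 0, "roll": 0, "jaw": -1}, {"dx": 0, "dy": 0, "dz": 0, "roll": 0, "jaw": -1}, {"dx": 0, "dy": 0, "dz": 0, "roll": 0, "jaw": -1}, {"dx": 0, "dy": 0, "dz": 0, "roll": 0, "jaw": -1}, {"dx": 0, "dy": 0, "dz": -20, "roll": 0, "jaw": -1}, {"dx": 0, "dy": 0, "dz": -30, "roll": 0, "jaw": -1}, {"dx": 0, "dy": 0, "dz": -30, "roll": 0, "jaw": -1}, {"dx": 0, "dy": 0, "dz": -27, "roll": 0, "jaw": -1}, {"dx": 0, "dy": 0, "dz": 0, "roll": -5.2, "jaw": -1}, {"dx": 0, "dy": 0, "dz": 0, "roll": 0, "jaw": -1}]'

```text
time_s: 25.73
ee_pos: [0.4839, 0.2704, 0.1716]
eef_rot: [3.139, -0.001, 1.73]
force: [-0.9, 0.5, -1.1]
grip_width: 0.0942
grip_force: 0.0
```

```bash
python3 -c "
from h import *
delta(list(W(-.045,-.018))+[.105],TH+np.pi/2)"
```

```text
t 25.73 pos [0.4839 0.2704 0.1716] rot [ 3.1390e+00 -7.0000e-04  1.7303e+00] q6 0.284 F [-0.9  0.5 -1.1] M [-0.04  0.09 -0.04] w 0.0942 gf 0.0
tool mm [-206.3  -47.7   66.3]
roll deg 0.22
```

send_rows --rows '[{"dx": -33, "dy": -8, "dz": 0, "roll": 0.2, "jaw": -1}, {"dx": -34, "dy": -8, "dz": 0, "roll": 0, "jaw": -1}, {"dx": -34, "dy": -8, "dz": 0, "roll": 0, "jaw": -1}, {"dx": -34, "dy": -8, "dz": 0, "roll": 0, "jaw": -1}, {"dx": -34, "dy": -8, "dz": 0, "roll": 0, "jaw": -1}, {"dx": -34, "dy": -7, "dz": 0, "roll": 0, "jaw": -1}, {"dx": -3, "dy": 0, "dz": 30, "roll": 0, "jaw": -1}, {"dx": 0, "dy": 0, "dz": 35, "roll": 0, "jaw": -1}, {"dx": 0, "dy": 0, "dz": 0, "roll": 0, "jaw": -1}, {"dx": 0, "dy": 0, "dz": 0, "roll": 0, "jaw": -1}, {"dx": 0, "dy": 0, "dz": 0, "roll": 0, "jaw": -1}]'

```text
time_s: 26.65
ee_pos: [0.4687, 0.0597, 0.1063]
eef_rot: [3.141, 0.0, 1.722]
force: [-0.3, 0.0, 0.7]
grip_width: 0.0937
grip_force: 0.0
```

```bash
python3 prof.py w10.png; python3 -c "
from h import *
delta([.5237,.0123,.0221],TH+np.pi/2)"
```

```text
cam jig [-45.  60.]
y      [52.  52.5 53.  53.5 54.  54.5 55.  55.5 56.  56.5 57.  57.5 58.  58.5 59.  59.5 60.  60.5 61.  61.5 62.  62.5 63.  63.5 64.  64.5 65. ]
ptr (-40, -36) [163 163 163 163 162 161 160 160 160 160 160 160 160 160 160 159 158 158 160 161 162 161 161 161 161 161 161]
      z [10 11 10 10 11 11 27 27 26 27 27 27 27 27 27 27 26 26 10 10 10 10 12 11 11 11 11]
tip (-46.5, -45.5) [142 119 120 127 152 165 165 164 163 161 158 156 156 159 162 165 167 167 166 165 165 165 166 165 165 165 165]
      z [18 19 20 20 19 19 18 18 18 27 27 26 26 25 25 19 19 19 18 18 18 18 21 19 19 19 19]
gap (-49, -48) [131  96  95 103 146 169 167 165 162 160 159 159 158 159 161 164 165 167 165 164 165 165 164 165 166 165 164]
      z [19 20 21 21 19 19 19 19 18 25 25 26 26 27 27 20 20 19 19 19 18 18 19 19 19 19 19]
gap (-53, -51) [136 101  97 103 143 168 169 169 167 162 155 134 126 141 154 165 166 166 166 167 166 166 167 166 164 164 164]
      z [19 19 20 20 19 17 19 19 20 20 19 19 19 19 19 20 20 20 19 19 19 19 19 19 19 19 19]
prong (-56, -55) [135 101  98 103 140 165 168 166 161 134 104  88  8
[... 313 characters left out ...]
 [17 18 19 19 19 19 19 19 20 20 23 23 24 23 23 18 18 19 18 18 20 20 19 19 20 18 18]
clip (-64, -62) [149 150 150 148 133 118 106 100  98  93  88  88  89  91  94  99 103 107 122 136 149 156 156 155 154 154 154]
      z [ 0  0  0 -1 -1 -1 25 25 24 24 24 24 24 24 24 24 24 24 18 18  0  0 -1 -1  0  0  0]
clip (-72, -67) [155 156 154 150 125 103  94  90  92  93  93  94  94  94  94  94  96  97 107 118 134 143 141 140 138 136 134]
      z [-1 -1 -1 -1 -1 -1 25 25 24 24 24 25 25 25 25 26 26 25 24 24 -2 -2 -1 -1 -2 -2 -2]
t 26.7 pos [0.4689 0.0598 0.1066] rot [3.1400e+00 2.0000e-04 1.7224e+00] q6 -0.102 F [ 1.3 -0.1  0.2] M [-0.1   0.06 -0.02] w 0.0939 gf 0.0
tool mm [-55.2  46.8  84.6]
roll deg -0.23
```

The needle and the clip mark now agree (57.8 and 57.8). Back to the rail.

send_rows --rows '[{"dx": -18, "dy": 15.5, "dz": 0, "roll": -0.2, "jaw": -1}, {"dx": -20, "dy": 16, "dz": 0, "roll": 0, "jaw": -1}, {"dx": -17.2, "dy": 15.3, "dz": 0, "roll": 0, "jaw": -1}, {"dx": 0, "dy": 0, "dz": 20, "roll": 0, "jaw": -1}, {"dx": 0, "dy": 0, "dz": 30, "roll": 0, "jaw": -1}, {"dx": 0, "dy": 0, "dz": 22, "roll": 0, "jaw": -1}, {"dx": 0, "dy": 0, "dz": 12, "roll": 0, "jaw": -1}, {"dx": 0, "dy": 0, "dz": 0, "roll": 0, "jaw": -1}, {"dx": 0, "dy": 0, "dz": 0, "roll": 0, "jaw": -1}, {"dx": 0, "dy": 0, "dz": 0, "roll": 0, "jaw": -1}]'

```text
time_s: 27.53
ee_pos: [0.524, 0.0122, 0.0229]
eef_rot: [3.139, 0.0, 1.726]
force: [0.7, 0.2, -0.4]
grip_width: 0.0939
grip_force: 0.0
```

```bash
python3 -c "
from h import *
delta([.5237,.0123,.0221],TH+np.pi/2)"
```

```text
t 27.53 pos [0.524  0.0122 0.0229] rot [3.1391e+00 5.0000e-04 1.7261e+00] q6 -0.202 F [ 0.7  0.2 -0.4] M [-0.05  0.06 -0.01] w 0.0939 gf 0.0
tool mm [ 0.2 -0.3  0.8]
roll deg -0.02
```

send_rows --rows '[{"dx": 0, "dy": 0, "dz": 0, "roll": 0, "jaw": 1}, {"dx": 0, "dy": 0, "dz": 0, "roll": 0, "jaw": 1}, {"dx": 0, "dy": 0, "dz": 0, "roll": 0, "jaw": 1}, {"dx": 0, "dy": 0, "dz": 0, "roll": 0, "jaw": 1}, {"dx": 0, "dy": 0, "dz": 0, "roll": 0, "jaw": 1}, {"dx": 0, "dy": 0, "dz": 0, "roll": 0, "jaw": 1}, {"dx": 0, "dy": 0, "dz": 0, "roll": 0, "jaw": 1}, {"dx": 0, "dy": 0, "dz": 0, "roll": 0, "jaw": 1}, {"dx": 0, "dy": 0, "dz": 0, "roll": 0, "jaw": 1}, {"dx": 0, "dy": 0, "dz": 0, "roll": 0, "jaw": 1}]' --force 40

```text
time_s: 28.37
ee_pos: [0.523, 0.012, 0.0211]
eef_rot: [-3.142, 0.0, 1.726]
force: [0.5, 0.3, -0.2]
grip_width: 0.0399
grip_force: 40.0
```

send_rows --rows '[{"dx": 3, "dy": 0, "dz": 0, "roll": 0, "jaw": 1}, {"dx": 5, "dy": 0, "dz": 0, "roll": 0, "jaw": 1}, {"dx": 5, "dy": 0, "dz": 0, "roll": 0, "jaw": 1}, {"dx": 4, "dy": 0, "dz": 0, "roll": 0, "jaw": 1}, {"dx": 3, "dy": 0, "dz": 0, "roll": 0, "jaw": 1}, {"dx": 2, "dy": 0, "dz": 0, "roll": 0, "jaw": 1}, {"dx": 1, "dy": 0, "dz": 0, "roll": 0, "jaw": 1}, {"dx": 1, "dy": 0, "dz": 0, "roll": 0, "jaw": 1}, {"dx": 0, "dy": 0, "dz": 0, "roll": 0, "jaw": 1}, {"dx": 0, "dy": 0, "dz": 0, "roll": 0, "jaw": 1}, {"dx": 0, "dy": 0, "dz": 0, "roll": 0, "jaw": 1}, {"dx": 0, "dy": 0, "dz": 0, "roll": 0, "jaw": 1}]'

```text
time_s: 29.37
ee_pos: [0.5192, 0.0356, 0.0212]
eef_rot: [-3.141, 0.0, 1.726]
force: [0.1, -5.2, 0.4]
grip_width: 0.0396
grip_force: 40.0
```

```bash
python3 m.py
```

```text
t 29.37 pos [0.5192 0.0356 0.0212] rot [-3.1415e+00  2.0000e-04  1.7258e+00] q6 -0.157 F [ 0.1 -5.2  0.4] M [-0.92  0.12 -0.03] w 0.0396 gf 40.0
roll deg -0.03
jig [  0.25 -48.99] Fjig -0.74 -5.16
[139 126 126 147 128 146 131 128 132 141 140 142 135 133 135 143 144 151
 169 217 178 141 205 207 203 199   0   0   0]
rail x [-25.7   0.8  27. ]
pad x [-21.3   1.4  25.2]
```

```bash
cat > lat.py <<'E'
from h import *
c=load('w8.png'); q=cloud(c).reshape(-1,3); J=np.array([(q[:,:2]-O)@XJ,(q[:,:2]-O)@YJ]).T*1000
for n,lo,hi,zl,zh in [('rail',-30,-8,.05,.064),('rail',-18,-2,.05,.064),('pad',8,14,.05,.064),('car',38,60,.045,.064)]:
    s=(J[:,1]>lo)&(J[:,1]<hi)&(q[:,2]>zl)&(q[:,2]<zh)&(abs(J[:,0])<45); x=np.percentile(J[s,0],[.5,99.5]); print(n,lo,hi,x.round(1),x.mean().round(2))
E
python3 lat.py
```

```text
rail -30 -8 [-18.7  20.8] 1.08
rail -18 -2 [-18.6  20.7] 1.06
pad 8 14 [-25.6  29.7] 2.02
car 38 60 [-28.3  32.4] 2.03
```

send_rows --rows '[{"dx": -5, "dy": 0, "dz": 0, "roll": 0, "jaw": 1}, {"dx": -5, "dy": 0, "dz": 0, "roll": 0, "jaw": 1}, {"dx": 0, "dy": 1, "dz": 0, "roll": 0, "jaw": 1}, {"dx": 3, "dy": 0, "dz": 0, "roll": 0, "jaw": 1}, {"dx": 3, "dy": 0, "dz": 0, "roll": 0, "jaw": 1}, {"dx": 3, "dy": 0, "dz": 0, "roll": 0, "jaw": 1}, {"dx": 3, "dy": 0, "dz": 0, "roll": 0, "jaw": 1}, {"dx": 2, "dy": 0, "dz": 0, "roll": 0, "jaw": 1}, {"dx": 1, "dy": 0, "dz": 0, "roll": 0, "jaw": 1}, {"dx": 0, "dy": 0, "dz": 0, "roll": 0, "jaw": 1}, {"dx": 0, "dy": 0, "dz": 0, "roll": 0, "jaw": 1}, {"dx": 0, "dy": 0, "dz": 0, "roll": 0, "jaw": 1}]'

```text
time_s: 30.42
ee_pos: [0.5197, 0.0406, 0.0212]
eef_rot: [3.141, 0.001, 1.726]
force: [2.1, -7.4, -2.1]
grip_width: 0.0398
grip_force: 40.0
```

send_rows --rows '[{"dx": 0, "dy": 0, "dz": 0, "roll": 0, "jaw": 1}, {"dx": 0, "dy": 0, "dz": 0, "roll": 0, "jaw": 1}, {"dx": 0, "dy": 0, "dz": 0, "roll": 0, "jaw": 1}, {"dx": 0, "dy": 0, "dz": 0, "roll": 0, "jaw": 1}]'

```text
time_s: 30.75
ee_pos: [0.5196, 0.0406, 0.0212]
eef_rot: [3.141, 0.001, 1.726]
force: [2.4, -7.7, -2.2]
grip_width: 0.0398
grip_force: 40.0
```

```bash
python3 m.py; python3 lat.py
```

```text
t 30.75 pos [0.5196 0.0406 0.0212] rot [3.1412e+00 9.0000e-04 1.7260e+00] q6 -0.146 F [ 2.4 -7.7 -2.2] M [-1.43 -0.32 -0.15] w 0.0398 gf 40.0
roll deg -0.02
jig [  1.44 -44.09] Fjig 1.13 -7.98
[130 123 115 127 140 128 132 131 129 140 135 141 128 130 135 140 145 144
 125 140 135 139 142 188 216 188   0   0   0]
rail x [-24.9   2.   27.1]
pad x [-16.6   2.5  21.2]
rail -30 -8 [-17.5  21.9] 2.22
rail -18 -2 [-17.4  21.9] 2.26
pad 8 14 [-24.3  28.2] 1.99
car 38 60 [-28.4  32.4] 2.01
```

send_rows --rows '[{"dx": 0, "dy": 0, "dz": 0.3, "roll": 0, "jaw": 1}, {"dx": 0.5, "dy": 0, "dz": 0.2, "roll": 0, "jaw": 1}, {"dx": 0.4, "dy": 0, "dz": 0, "roll": 0, "jaw": 1}, {"dx": 0, "dy": 0, "dz": 0, "roll": 0, "jaw": 1}, {"dx": 0, "dy": 0, "dz": 0, "roll": 0, "jaw": 1}, {"dx": 0, "dy": 0, "dz": 0, "roll": 0, "jaw": 1}, {"dx": 0, "dy": 0, "dz": 0, "roll": 0, "jaw": 1}, {"dx": 0, "dy": 0, "dz": 0, "roll": 0, "jaw": 1}, {"dx": 0, "dy": 0, "dz": 0, "roll": 0, "jaw": 1}]'

```text
time_s: 31.55
ee_pos: [0.5196, 0.0409, 0.0211]
eef_rot: [3.141, 0.002, 1.726]
force: [0.7, -12.9, 5.2]
grip_width: 0.0398
grip_force: 40.0
```

```bash
python3 m.py; python3 lat.py; python3 - <<'E'
from h import *
c=load('w8.png'); q=cloud(c).reshape(-1,3); J=np.array([(q[:,:2]-O)@XJ,(q[:,:2]-O)@YJ]).T*1000
def edge(f):
    c=load(f); q=cloud(c).reshape(-1,3); J=np.array([(q[:,:2]-O)@XJ,(q[:,:2]-O)@YJ]).T*1000
    s=(abs(J[:,0]-2)<15)&(q[:,2]>.046)&(q[:,2]<.064)&(J[:,1]>18)&(J[:,1]<70); cr=J[s,1]
    p=(abs(abs(J[:,0]-2)-23)<4)&(q[:,2]>.046)&(q[:,2]<.064)&(J[:,1]>-8)&(J[:,1]<30); return np.percentile(cr,[1,99]).round(1),np.percentile(J[p,1],[1,99]).round(1)
for f in ['w7.png','w9.png','w10.png','w8.png']: print(f,'carriage,pad y',edge(f))
E
```

```text
t 31.55 pos [0.5196 0.0409 0.0211] rot [3.141e+00 1.700e-03 1.726e+00] q6 -0.145 F [  0.7 -12.9   5.2] M [-2.11  0.26  0.01] w 0.0398 gf 40.0
roll deg -0.02
jig [  1.51 -43.78] Fjig -1.33 -12.85
[122 122 130 125 123 130 130 135 127 139 128 138 139 133 133 137 131 138
 144 147 132 141 149 169 185 195   0   0   0]
rail x [-24.7   2.1  27.1]
pad x [-16.6   2.1  21.2]
rail -30 -8 [-17.4  21.9] 2.24
rail -18 -2 [-17.3  22. ] 2.32
pad 8 14 [-24.   27.7] 1.84
car 38 60 [-28.3  32.3] 1.99
w7.png carriage,pad y (array([41.4, 68.9]), array([-0.5, 11.2]))
w9.png carriage,pad y (array([41.7, 70. ]), array([-0.5, 11.7]))
w10.png carriage,pad y (array([40.9, 69.4]), array([-0.7, 11. ]))
w8.png carriage,pad y (array([18.3, 69.7]), array([-6.6, 22.3]))
```

send_rows --rows '[{"dx": 0, "dy": 0, "dz": -0.3, "roll": 0, "jaw": 1}, {"dx": 0, "dy": 0, "dz": 0, "roll": 0, "jaw": 1}, {"dx": 0, "dy": 0, "dz": 0, "roll": 0, "jaw": 1}, {"dx": 0, "dy": 0, "dz": 0, "roll": 0, "jaw": 1}, {"dx": 0, "dy": 0, "dz": 0, "roll": 0, "jaw": 1}, {"dx": 0, "dy": 0, "dz": 0, "roll": 0, "jaw": 1}, {"dx": 0, "dy": 0, "dz": 0, "roll": 0, "jaw": 1}, {"dx": 0, "dy": 0, "dz": 0, "roll": 0, "jaw": 1}]'

```text
time_s: 32.27
ee_pos: [0.5196, 0.0411, 0.0212]
eef_rot: [3.141, 0.002, 1.726]
force: [0.5, -10.8, 0.7]
grip_width: 0.0397
grip_force: 40.0
```

```bash
python3 m.py; python3 - <<'E'
from h import *
c=load('w8.png'); g=cv2.cvtColor(c['frame'],cv2.COLOR_RGB2GRAY).astype(int); P=cloud(c)
# column strip left of rail on the pad: jig x=-21, heights/rows -> y
for u in (280,284):
  print([(v,*(jig(P[v,u])*1000).round(0).astype(int),int(P[v,u,2]*1000),g[v,u]) for v in range(140,182,2)])
E
```

```text
t 32.27 pos [0.5196 0.0411 0.0212] rot [3.1411e+00 1.5000e-03 1.7260e+00] q6 -0.145 F [  0.5 -10.8   0.7] M [-1.99 -0.07 -0.04] w 0.0397 gf 40.0
roll deg -0.02
jig [  1.46 -43.62] Fjig -1.15 -10.79
[138 113 124 126 130 132 133 120 135 137 140 125 141 132 128 141 134 145
 144 125 143 135 157 152 220 190   0   0   0]
rail x [-24.7   2.   27.3]
pad x [-16.5   2.6  21.1]
[(140, np.int64(-25), np.int64(26), 11, np.int64(187)), (142, np.int64(-25), np.int64(25), 11, np.int64(187)), (144, np.int64(-25), np.int64(24), 12, np.int64(186)), (146, np.int64(-25), np.int64(22), 10, np.int64(187)), (148, np.int64(-22), np.int64(22), 32, np.int64(92)), (150, np.int64(-20), np.int64(23), 48, np.int64(89)), (152, np.int64(-19), np.int64(22), 53, np.int64(127)), (154, np.int64(-19), np.int64(21), 54, np.int64(144)), (156, np.int64(-19), np.int64(20), 55, np.int64(155)), (158, np.int64(-19), np.int64(19), 55, np.int64(156)), (160, np.int64(-19), np.int64(18), 55, np.int64(153)), (162, np.int64(-19), np.int64(17), 55, np.int64(152)), (164, np.int64(-19), np.int64(16), 55, np.int64(152)), (166, np.int64(-
[... 871 characters left out ...]
nt64(-17), np.int64(20), 55, np.int64(154)), (158, np.int64(-17), np.int64(19), 54, np.int64(153)), (160, np.int64(-17), np.int64(18), 55, np.int64(151)), (162, np.int64(-17), np.int64(17), 55, np.int64(154)), (164, np.int64(-17), np.int64(16), 55, np.int64(152)), (166, np.int64(-17), np.int64(15), 55, np.int64(154)), (168, np.int64(-18), np.int64(13), 53, np.int64(139)), (170, np.int64(-17), np.int64(13), 54, np.int64(104)), (172, np.int64(-18), np.int64(11), 53, np.int64(130)), (174, np.int64(-23), np.int64(4), 11, np.int64(176)), (176, np.int64(-23), np.int64(2), 11, np.int64(183)), (178, np.int64(-17), np.int64(8), 55, np.int64(123)), (180, np.int64(-18), np.int64(7), 54, np.int64(129))]
```

```bash
python3 -c "
from station import *
print(hand_in())"
```

```text
the job is handed in; nothing more can be done
None
```

I set the stop so the pointer and clip mark agree to about 0.1 mm. The arm is holding the long rail on the centre line with the pad about 12 mm in, at roughly 10 N; the job was handed in at about 32 s.

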